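# Make up the clay extruder head: rings, gate and pin

## Robot

A 6-joint arm with a two-finger parallel gripper is mounted at the origin on the work surface. World frame = base frame: x ahead of the robot, y to its left, z up, the work surface at z = 0. Lengths are in mm, angles in rad, forces in N, time in s.
With the tool pointing down it reaches from about 350 to 875 mm from the base axis. Payload 4.2 kg.
Tool frame: the origin (TCP) lies midway between the tips of the shut fingers; the grasp point (between the pads) lies 19 mm behind it; z points along the fingers, y is the line along which they close (so a half turn about z gives the same grasp; the last joint's range is limited). The gripper opens to 85 mm and grips with 20 to 120 N. Pads are 22 mm wide; open, the fingers measure 114 mm over their backs; the gripper's body (76 mm by 85 mm) begins 54 mm behind the grasp point. The pads swing forward as they close: fully open they stand 13 mm farther back than shut.
Start: joints at [-0.929, 0.385, 0.008, 0, -1.194, -0.259], TCP at [233.463, -579.736, 231.312] pointing down, gripper open.
Joint ranges: [-3.14, 3.14], [-1.21, 2.06], [-1.07, 1.41], [-3.16, 2.05], [-2.99, -0.16], [-3.1, 3.1]. Speed limits (rad/s): [2.79, 2.79, 3.14, 3.14, 3.14, 3.14].

## Interface

Orientations are given as a unit quaternion [x, y, z, w].
In Python, from bench import arm gives the robot as it stands. The module is installed in compiled form; this text tells all that it offers.
- The arm moves only by the shell command python3 -m handwheel 'ROWS' [OPENING]. ROWS is JSON, a list of rows, each an object of numbers: "x", "y", "z": the shift along the world's x, y, z each as a share of 20 cm, from -1 to 1; "ax", "ay", "az": the turn, a rotation vector about the world's x, y, z each as a share of 90 degrees, from -1 to 1. In form: [{"x": .., "y": .., "z": .., "ax": .., "ay": .., "az": ..}, ...]. A call has exactly 8 rows; each row shifts and turns the commanded pose from where the row before left it; what a row does not reach is not made up. A row lasts 1/10 s, in which the tool goes at most 50 mm and 8.59 degrees, less where a joint would pass 70% of its speed; a pose out of reach is approached as far as the arm can. A call with a number of a shift or a turn outside -1 to 1 is refused whole. A call with a gripper value outside its range is refused whole. OPENING is the opening, from -1 (shut) to 1 (fully open), set as the call begins (- or left out, the last holds). The fingers move at their own pace and stop on an object; the grip force is fixed at half the most. Time passes only in rows, so rows that do not move let the fingers close, or fill a call up. It gives the time, the measured TCP pose, the force, the opening and the grip force at its end, in the units of the state.
- arm.read_state(): the state, without advancing time (a new reading comes with each control period).
- arm.get_image(name): name is "scene" or "top" or "wrist"; returns the picture (384x512x3 uint8, red, green, blue); there is no depth.
- arm.camera_params(name): a dict with "K" (3x3 intrinsics, pixels), "k1" (the pictures are not rectified: a ray, as slopes to the right and down, at radius r is drawn at 1 + k1 r^2 times it, then the intrinsics apply), "position" and "orientation" of the camera in the world. Camera axes: x right, y down, z forward; pixel columns grow to the right and rows downward; lengths in mm; the calibration is good to about 2 mm. A picture is of the moment at which its call begins: read the wrist's pose just before it. camera_params takes no time and is no camera call; for the wrist camera it gives the pose at the moment of the call.
- arm.job_done(): hands the job in; it is judged then, once.
The state is a dict: "clock": time; "joints": joint angles; "joint_vel": joint speeds; "joint_efforts": joint torques, N m; "position": TCP position; "ee_rot": TCP orientation; "contact_force": force on the tool from outside, world axes, zero at the start; "wrist_torque": the same for the moment, N m; "gripper_width": finger opening in mm; "grasp_force": force on a finger pad.
Only numpy, scipy, OpenCV 4.12 (cv2) and the standard library are available. Lean on these libraries where they do the work, as an engineer would, in place of code of your own. Each camera call takes 0.05 s, during which the arm holds its last target. There are 200 camera calls.

## Task

Make up the clay extruder head: swing the gate clear of the bore and lay every steel ring on the bench flat in the bore, the one with the widest hole at the bottom and the holes narrowing ring by ring up to the die ring on top (two or three reducing rings are laid out besides the die). Then swing the gate fully shut across them and push the headed pin down through the fork and the gate's end until its head is fully home. Do not disturb the finished pots standing about.

Things in the scene. Friction and masses are not known exactly. Their poses are not given: they have to be found in the camera images.
- head: Extruder head bolted to the bench, mouth up: a base plate 100 (x) by 256 (y) by 10, on its middle a grey slotted barrel (see bore), at y = +88 the gate's hinge post, at y = -88 a fork (see fork_hole). Origin: underside of the base plate, below the bore's axis; z up, y from fork to hinge.
- bore (a point): Centre of the bore's floor, 22 above the table; axes as the head's. Barrel outside diameter 84, rim 76 above the table, bore diameter 64 (68 in the top 5 mm). Its wall is cut away at +x and -x by slots 40 wide, open from rim to base plate (10 high), so that fingers holding a ring by its outside across x can go right down with it.
- fork_hole (a point): Centre of the fork's hole, on its upper plate's top face, 101 above the table. The fork is two level plates 32 by 36 one above the other, joined on the outer side (lower 64 to 76 high, upper 91 to 101), with one vertical 12.5 hole through both.
- gate (a joint): Angle of the gate: level steel strap, 24 wide, 79 to 88 above the table, hinged at head y +88. 0 = shut on its stop: it lies along the head's -y over the bore, its end between the fork plates, its 13 hole (176 from the hinge) in line with theirs. Grows as the end swings to head +x; stop at 1.7, well clear above 1.2. Stays where left; about 1 N at the knob moves it.
- gate_knob (a point): Middle of the gate's upright round black knob, diameter 18, 36 tall (88 to 124 above the table; this point at 106), standing on the strap 80 from the hinge axis.
- pin: Headed steel locking pin, upright: shank diameter 10, 44 long with a tapered tip (last 6 mm); on top of it a plain cylindrical head of diameter 18, 22 tall. Origin at the tip, z up to the head. At the start it stands in the pin block, head resting on the block's top.
- pin_shoulder (a point): Centre of the underside of the pin's head, 44 above the tip; it rests on the fork's top face when the pin is fully home.
- pinblock: Fixed wooden block 44 by 44 by 50 high with a 13 square hole 46 deep in the middle of its top, which holds the pin at the start. Origin: centre of its underside.
- ring46: Reducing ring: plain steel ring, outside diameter 60, round hole 46 through it, 14 thick, lying flat on the bench; origin at its centre (mid-thickness), z up along its axis. May be absent from the job (then there is no pose).
- ring38: Reducing ring: plain steel ring, outside diameter 60, round hole 38 through it, 10 thick, lying flat on the bench; origin at its centre (mid-thickness), z up along its axis. May be absent from the job (then there is no pose).
- ring30: Reducing ring: plain steel ring, outside diameter 60, round hole 30 through it, 12 thick, lying flat on the bench; origin at its centre (mid-thickness), z up along its axis. May be absent from the job (then there is no pose).
- ring22: Reducing ring: plain steel ring, outside diameter 60, round hole 22 through it, 8 thick, lying flat on the bench; origin at its centre (mid-thickness), z up along its axis. May be absent from the job (then there is no pose).
- die: Die ring, the one with the smallest hole: plain steel ring, outside diameter 60, round hole 12 through it, 14 thick, lying flat on the bench; origin at its centre (mid-thickness), z up along its axis.
- vase: Celadon bud vase, 48 wide, 90 high; a finished piece standing loose, not part of the job. Origin: centre of its underside.
- egg_pot: Teal egg-shaped pot, 84 wide, 105 high; a finished piece standing loose, not part of the job. Origin: centre of its underside.
- dark_bowl: Black glazed bowl, 100 wide, 45 high; a finished piece standing loose, not part of the job. Origin: centre of its underside.
- lidded_jar: Celadon lidded jar, 76 wide, 85 high; a finished piece standing loose, not part of the job. Origin: centre of its underside.
- tea_cup: White tea cup, 68 wide, 55 high; a finished piece standing loose, not part of the job. Origin: centre of its underside.
- cone_pot: Buff cone-shaped pot, 68 wide, 80 high; a finished piece standing loose, not part of the job. Origin: centre of its underside.
- stem_cup: Buff stem cup, 52 wide, 62 high; a finished piece standing loose, not part of the job. Origin: centre of its underside.

How it is judged:
By the outcome, as a careful person would: the job done as asked, in the order asked, and still so for the second after the job is handed in, with the robot touching nothing.
Of ring46, ring38, ring30, ring22 only 2 to 3 are there at a start; the rules pass over those that are not, and their reading is None.
At some moment in a run one of ring46, ring38, ring30, ring22, die may be knocked a few centimetres aside while the robot is not near it.
It also fails if it takes over 192 s, if anything falls off the work surface, if the arm or the gripper's body presses on something with over 40 N, if the wrist force passes 120 N, or if a joint passes its speed limit or range.

## Working session

There is one attempt and no reset: what is moved stays moved. The work goes in short steps, Python scripts to look and compute and a shell command to move; the robot and the scene stay as the last step left them, time stands still between calls to the robot, and variables do not carry over. Pictures are saved under pics/ and viewed, at most 16 in all, crops included, and the job is handed in when it is done.

```bash
mkdir -p pics; cat > h.py <<'E'
import numpy as np, cv2
from scipy.spatial.transform import Rotation as R
from bench import arm
def snap(name,fn=None):
    p=arm.camera_params(name); im=np.array(arm.get_image(name))
    if fn: cv2.imwrite('pics/'+fn,im[:,:,::-1])
    return im,p
def rot(p):
    o=np.array(p['orientation']); return o if o.shape==(3,3) else R.from_quat(o).as_matrix()
def ray(p,uv):
    K=np.array(p['K']); d=(np.array(uv,float)-K[:2,2])/[K[0,0],K[1,1]]
    s=d.copy()
    for _ in range(20): s=d/(1+p['k1']*(s@s))
    return np.array(p['position'],float),rot(p)@np.array([s[0],s[1],1])
def onz(p,uv,z):
    o,d=ray(p,uv); return o+d*(z-o[2])/d[2]
def proj(p,X):
    c=rot(p).T@(np.array(X,float)-p['position']); s=c[:2]/c[2]; s=s*(1+p['k1']*(s@s))
    K=np.array(p['K']); return s*[K[0,0],K[1,1]]+K[:2,2]
E
python3 - <<'E'
from h import *
for n in('scene','top'):
    im,p=snap(n,n+'0.png'); print(n,p)
print(arm.read_state())
a=cv2.imread('pics/top0.png'); cv2.imwrite('pics/top0b.png',cv2.resize(a,(800,600),interpolation=cv2.INTER_CUBIC))
a=cv2.imread('pics/scene0.png'); cv2.imwrite('pics/scene0b.png',cv2.resize(a,(800,600),interpolation=cv2.INTER_CUBIC))
E
```

```text
scene {'K': array([[480.9468893 ,   0.        , 250.74945618],
       [  0.        , 480.9468893 , 194.01794594],
       [  0.        ,   0.        ,   1.        ]]), 'k1': -0.0915886417413035, 'position': array([1551.79522406,  595.87838672,  914.00920254]), 'orientation': array([ 0.43372769,  0.78230953, -0.39112327, -0.2165518 ])}
top {'K': array([[473.31627355,   0.        , 256.29302824],
       [  0.        , 473.31627355, 191.8777122 ],
       [  0.        ,   0.        ,   1.        ]]), 'k1': -0.1774219341553333, 'position': array([ 319.52442523,   15.70726997, 1544.01286956]), 'orientation': array([ 0.70810669, -0.70077153,  0.06207657, -0.06042084])}
{'clock': 0.1, 'joints': array([-9.29405486e-01,  3.85469200e-01,  6.74186946e-03, -4.45580438e-04,
       -1.19398123e+00, -2.58560633e-01]), 'joint_vel': array([-0.00224375, -0.00211546,  0.00349349,  0.00196444, -0.00138608,
        0.00042406]), 'joint_efforts': array([-6.30029353e-04, -3.93318880e+01,  1.88929743e+01,  4.19793829e+00,
       -2.60156616e-03,  9.93061718e-06]), 'position': array([ 233.26455287, -579.26987242,  230.32763722]), 'ee_rot': array([-1.90167577e-01,  9.81751158e-01,  9.51011404e-04, -2.29389290e-04]), 'contact_force': array([-0.10164926, -0.45698127,  0.67322021]), 'wrist_torque': array([ 9.33235954e-03,  5.76877642e-05, -6.85573850e-03]), 'grasp_force': 0.0, 'gripper_width': 85.2256998804876}
```

View pics/top0b.png

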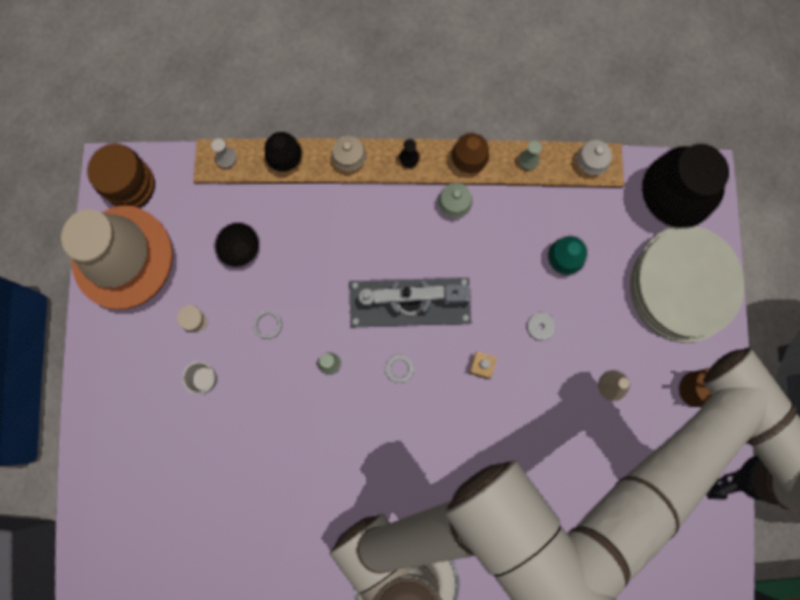

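View pics/scene0b.png

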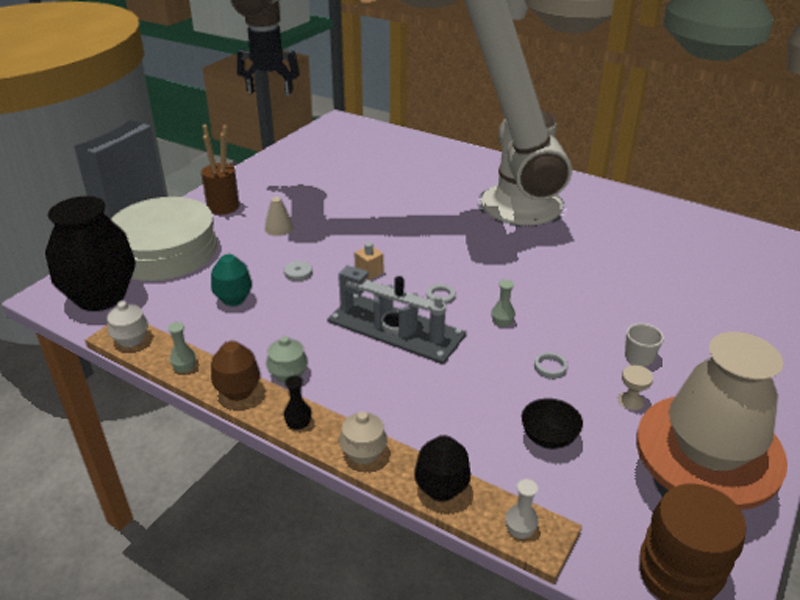

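The top view shows the head at (410,302), with its hinge to the left and fork to the right. There are rings at (268,325) and (399,369), the die at (541,326), and the pin block at (483,365). The scene view shows the same three rings.

```bash
python3 - <<'E'
from h import *
a=cv2.imread('pics/top0.png')
p=arm.camera_params('top')
def t(n,u,v,z): print(n,onz(p,(u/1.5625,v/1.5625),z).round(0))
t('ringL',268,325,7);t('ringM',399,369,7);t('die',541,326,7);t('pin',486,363,65);t('block',484,366,50);t('hinge',366,297,88);t('fork',456,294,101);t('knob',406,292,124)
for u,v in((353,326),(466,322),(352,284),(466,281)): t('corner',u,v,10)
for n,u,v,z in(('vase',330,362,45),('egg',568,255,60),('bowl',237,245,45),('jar',456,202,50),('cup',200,378,30),('cone',614,385,40),('stem',190,318,60)): t(n,u,v,z)
w=arm.camera_params('wrist'); s=arm.read_state(); print(w,s['position'])
Rt=R.from_quat(s['ee_rot']).as_matrix(); print('cam in tool',Rt.T@(np.array(w['position'])-s['position']),Rt.T@rot(w)); print(Rt)
E
```

```text
ringL [532. 292.   7.]
ringM [443.  15.   7.]
die [ 536. -284.    7.]
pin [ 452. -160.   65.]
block [ 447. -157.   50.]
hinge [580.  83.  88.]
fork [585. -97. 101.]
knob [584.   3. 124.]
corner [532. 112.  10.]
corner [ 543. -125.   10.]
corner [621. 116.  10.]
corner [ 630. -125.   10.]
vase [452. 155.  45.]
egg [ 678. -334.   60.]
bowl [696. 359.  45.]
jar [ 792. -101.   50.]
cup [416. 427.  30.]
cone [ 409. -429.   40.]
stem [537. 446.  60.]
{'K': array([[316.39013672,   0.        , 250.23702217],
       [  0.        , 316.39013672, 195.01038046],
       [  0.        ,   0.        ,   1.        ]]), 'k1': 0.01787445775334175, 'position': array([ 163.00469697, -607.93531996,  373.35510859]), 'orientation': array([0.55351898, 0.81927911, 0.12438656, 0.08322543])} [ 233.26455287 -579.26987242  230.32763722]
cam in tool [ 7.58943541e+01 -7.79310344e-02 -1.43021165e+02] [[-1.50187779e-05 -9.55177604e-01 -2.96033349e-01]
 [ 9.99999805e-01  1.70268044e-04 -6.00118190e-04]
 [ 6.23624474e-04 -2.96033300e-01  9.55177416e-01]]
[[-9.27672480e-01 -3.73394041e-01 -8.12109471e-04]
 [-3.73394913e-01  9.27670777e-01  1.78006828e-03]
 [ 8.87033348e-05  1.95455791e-03 -9.99998086e-01]]
```

```bash

python3 -m handwheel '[{"x":0.11,"y":0.181,"z":0.022,"az":0.049},{"x":0.11,"y":0.181,"z":0.022,"az":0.049},{"x":0.11,"y":0.181,"z":0.022,"az":0.049},{"x":0.11,"y":0.181,"z":0.022,"az":0.049},{"x":0.11,"y":0.181,"z":0.022,"az":0.049},{"x":0.11,"y":0.181,"z":0.022,"az":0.049},{"x":0.11,"y":0.181,"z":0.022,"az":0.049},{"x":0.11,"y":0.181,"z":0.022,"az":0.049}]' -1
python3 -m handwheel '[{"x":0.11,"y":0.181,"z":0.022,"az":0.049},{"x":0.11,"y":0.181,"z":0.022,"az":0.049},{"x":0.11,"y":0.181,"z":0.022,"az":0.049},{"x":0.11,"y":0.181,"z":0.022,"az":0.049},{"x":0.11,"y":0.181,"z":0.022,"az":0.049},{"x":0.11,"y":0.181,"z":0.022,"az":0.049},{"x":0.11,"y":0.181,"z":0.022,"az":0.049},{"x":0.11,"y":0.181,"z":0.022,"az":0.049}]' 
python3 - <<'E'
from h import *
import pickle
im,p=snap('wrist','w1.png'); pickle.dump(p,open('w1.pkl','wb'))
im,_=snap('top','top1.png'); print(arm.read_state()['position'],R.from_quat(arm.read_state()['ee_rot']).as_matrix().round(3))
a=cv2.imread('pics/w1.png'); cv2.imwrite('pics/w1b.png',cv2.resize(a,(800,600),interpolation=cv2.INTER_CUBIC))
E
```

```text
[ 233.33430298 -579.42968022  230.62751851] [[-0.928 -0.373 -0.001]
 [-0.373  0.928  0.001]
 [ 0.     0.001 -1.   ]]invalid input at $[0]: expected keys x, y, z, ax, ay, az
invalid input at $[0]: expected keys x, y, z, ax, ay, az
```

View pics/w1b.png

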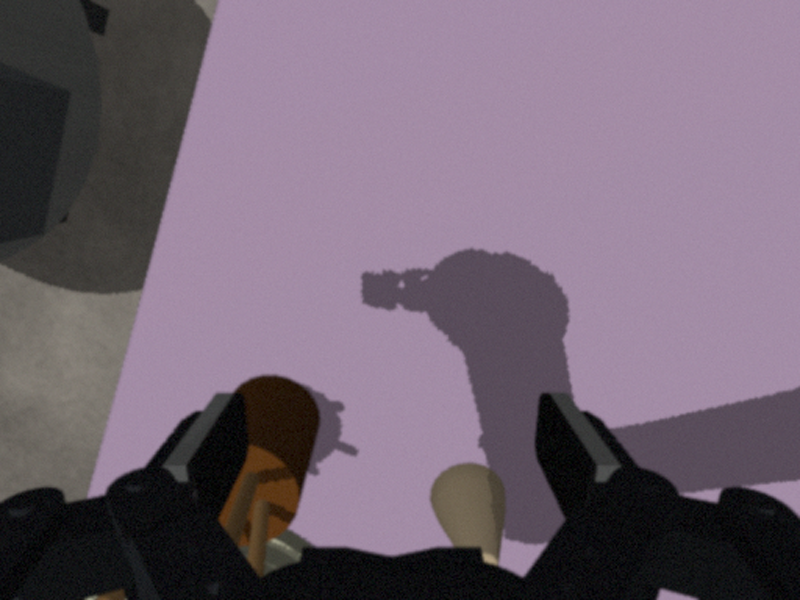

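The move was refused because every key is required. The wrist view shows bare bench, with the fingers at the bottom of the picture.

```bash

python3 -m handwheel '[{"x":0.11,"y":0.181,"z":0.022,"ax":0,"ay":0,"az":0.049},{"x":0.11,"y":0.181,"z":0.022,"ax":0,"ay":0,"az":0.049},{"x":0.11,"y":0.181,"z":0.022,"ax":0,"ay":0,"az":0.049},{"x":0.11,"y":0.181,"z":0.022,"ax":0,"ay":0,"az":0.049},{"x":0.11,"y":0.181,"z":0.022,"ax":0,"ay":0,"az":0.049},{"x":0.11,"y":0.181,"z":0.022,"ax":0,"ay":0,"az":0.049},{"x":0.11,"y":0.181,"z":0.022,"ax":0,"ay":0,"az":0.049},{"x":0.11,"y":0.181,"z":0.022,"ax":0,"ay":0,"az":0.049}]' -1
python3 -m handwheel '[{"x":0.11,"y":0.181,"z":0.022,"ax":0,"ay":0,"az":0.049},{"x":0.11,"y":0.181,"z":0.022,"ax":0,"ay":0,"az":0.049},{"x":0.11,"y":0.181,"z":0.022,"ax":0,"ay":0,"az":0.049},{"x":0.11,"y":0.181,"z":0.022,"ax":0,"ay":0,"az":0.049},{"x":0.11,"y":0.181,"z":0.022,"ax":0,"ay":0,"az":0.049},{"x":0.11,"y":0.181,"z":0.022,"ax":0,"ay":0,"az":0.049},{"x":0.11,"y":0.181,"z":0.022,"ax":0,"ay":0,"az":0.049},{"x":0.11,"y":0.181,"z":0.022,"ax":0,"ay":0,"az":0.049}]' 
python3 - <<'E'
from h import *
import pickle
im,p=snap('wrist','w2.png'); pickle.dump(p,open('w2.pkl','wb'))
im,_=snap('top','top2.png'); print(arm.read_state()['position'],R.from_quat(arm.read_state()['ee_rot']).as_matrix().round(3))
a=cv2.imread('pics/w2.png'); cv2.imwrite('pics/w2b.png',cv2.resize(a,(800,600),interpolation=cv2.INTER_CUBIC))
E
```

```text
clock: 1.0
position: [410.0, -288.5, 266.7]
ee_rot: [-0.48, 0.877, -0.0, 0.0]
contact_force: [0.1, 0.2, -0.1]
gripper_width: -0.3
grasp_force: 0.0
clock: 1.8
position: [586.0, 1.1, 301.8]
ee_rot: [0.724, -0.69, -0.0, 0.0]
contact_force: [-0.3, 0.1, -0.1]
gripper_width: 0.1
grasp_force: 0.0
[587.62599411   3.3025644  301.01503792] [[ 0.049 -0.999  0.   ]
 [-0.999 -0.049  0.   ]
 [-0.    -0.    -1.   ]]
```

View pics/w2b.png

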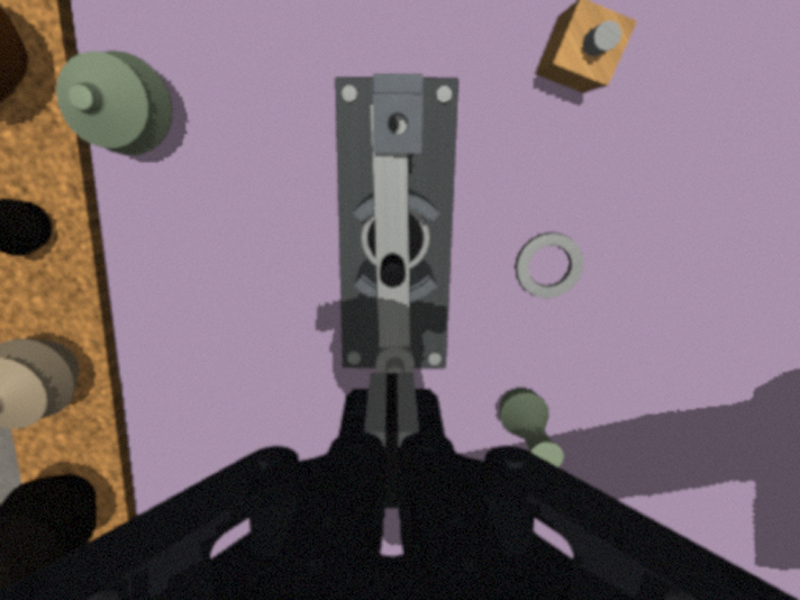

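The head is upright in the wrist view: base corners (335,77), (459,77), (446,367), (343,367); fork hole (398,124); knob top (392,265). The ring is at (549,266) and the pin head at (607,37).

```bash
python3 - <<'E'
from h import *
import pickle
p=pickle.load(open('w2.pkl','rb')); s=1.5625
def t(n,u,v,z): r=onz(p,(u/s,v/s),z); print(n,r.round(1)); return r
c=[t('c',u,v,10) for u,v in((335,77),(459,77),(446,367),(343,367))]
m=sum(c)/4; print('centre',m, [np.linalg.norm(c[i]-c[(i+1)%4]).round(1) for i in range(4)])
yv=(c[3]+c[2]-c[0]-c[1]); yaw=np.arctan2(-yv[0],yv[1]); print('yaw deg',np.degrees(yaw))
t('fork',398,124,101);t('knob',392,266,124);t('ringM',549,266,10);t('pinhead',607,37,72)
t('hinge',395,360,88); t('ringtopdie? inner bore',395,240,76)
Rz=np.array([[np.cos(yaw),-np.sin(yaw)],[np.sin(yaw),np.cos(yaw)]])
for n,v in(('hinge',(0,88)),('fork',(0,-88)),('knob',(0,8))): print(n,m[:2]+Rz@v)
# ring sizes from mask in wrist image
im=cv2.imread('pics/w2.png'); hsv=cv2.cvtColor(im,cv2.COLOR_BGR2HSV)
print(hsv[int(240/s),int(560/s)],hsv[int(172),int(334)],hsv[170,int(520/s)], hsv[170,300], hsv[110,420])
for nm,(u,v) in(('top2',(0,0)),):
    a=cv2.imread('pics/top2.png'); h=cv2.cvtColor(a,cv2.COLOR_BGR2HSV)
    print(h[208,171],h[208,164:180,1])
E
```

```text
c [ 636.9 -129.3   10. ]
c [ 537.4 -134.    10. ]
c [527.4 119.7  10. ]
c [625.9 124.3  10. ]
centre [581.91315423  -4.80257074  10.        ] [np.float64(99.6), np.float64(253.8), np.float64(98.6), np.float64(253.9)]
yaw deg 2.3595694167672914
fork [585.5 -91.9 101. ]
knob [585.2  -2.3 124. ]
ringM [443.1  16.8  10. ]
pinhead [ 447.9 -154.1   72. ]
hinge [578.8  80.8  88. ]
ringtopdie? inner bore [583.3 -11.5  76. ]
hinge [578.29014006  83.12281677]
fork [585.5361684  -92.72795825]
knob [581.58378931   3.19064631]
[ 42   8 158] [ 60   5 157] [ 36   8 151] [147  39 172] [148  40 171]
[148  41  94] [13 33 36 38 40 35 40 41 38 35 38 38 38 23 21 28]
```

```bash

python3 -m handwheel '[{"x":-0.144,"y":0,"z":0,"ax":0,"ay":0,"az":0},{"x":-0.144,"y":0,"z":0,"ax":0,"ay":0,"az":0},{"x":0,"y":0,"z":-0.17,"ax":0,"ay":0,"az":0},{"x":0,"y":0,"z":-0.17,"ax":0,"ay":0,"az":0},{"x":0,"y":0,"z":-0.17,"ax":0,"ay":0,"az":0},{"x":0,"y":0,"z":-0.17,"ax":0,"ay":0,"az":0},{"x":0,"y":0,"z":-0.17,"ax":0,"ay":0,"az":0},{"x":0,"y":0,"z":-0.17,"ax":0,"ay":0,"az":0}]' -1
python3 -m handwheel '[{"x":0.07,"y":0,"z":0,"ax":0,"ay":0,"az":0},{"x":0.07,"y":0,"z":0,"ax":0,"ay":0,"az":0},{"x":0.053,"y":-0.006,"z":0,"ax":0,"ay":0,"az":0},{"x":0.053,"y":-0.006,"z":0,"ax":0,"ay":0,"az":0},{"x":0.062,"y":0.01,"z":0,"ax":0,"ay":0,"az":0},{"x":0.062,"y":0.01,"z":0,"ax":0,"ay":0,"az":0},{"x":0.055,"y":0.027,"z":0,"ax":0,"ay":0,"az":0},{"x":0.055,"y":0.027,"z":0,"ax":0,"ay":0,"az":0}]' 
python3 -m handwheel '[{"x":0.045,"y":0.043,"z":0,"ax":0,"ay":0,"az":0},{"x":0.045,"y":0.043,"z":0,"ax":0,"ay":0,"az":0},{"x":0.027,"y":0.045,"z":0,"ax":0,"ay":0,"az":0},{"x":0.027,"y":0.045,"z":0,"ax":0,"ay":0,"az":0},{"x":0,"y":0.018,"z":0,"ax":0,"ay":0,"az":0},{"x":0,"y":0.018,"z":0,"ax":0,"ay":0,"az":0},{"x":0,"y":0,"z":0,"ax":0,"ay":0,"az":0},{"x":0,"y":0,"z":0,"ax":0,"ay":0,"az":0}]' 

```

```text
clock: 2.7
position: [527.5, -1.0, 96.7]
ee_rot: [0.722, -0.692, 0.0, -0.0]
contact_force: [0.1, 0.1, -0.3]
gripper_width: 0.2
grasp_force: 0.0
clock: 3.5
position: [624.3, 11.7, 97.8]
ee_rot: [0.722, -0.692, -0.0, 0.0]
contact_force: [-3.1, -0.5, -0.2]
gripper_width: 0.2
grasp_force: 1.5
clock: 4.3
position: [652.5, 54.5, 97.9]
ee_rot: [0.722, -0.692, -0.0, -0.0]
contact_force: [-0.5, 0.4, -0.2]
gripper_width: 0.4
grasp_force: 0.0
```

```bash

python3 -m handwheel '[{"x":0,"y":-0.1,"z":0,"ax":0,"ay":0,"az":0},{"x":0,"y":0,"z":0.17,"ax":0,"ay":0,"az":0},{"x":-0.067,"y":-0.014,"z":0.17,"ax":0,"ay":0,"az":0},{"x":-0.067,"y":-0.014,"z":0.17,"ax":0,"ay":0,"az":0},{"x":-0.067,"y":-0.014,"z":0.17,"ax":0,"ay":0,"az":0},{"x":-0.067,"y":-0.014,"z":0.17,"ax":0,"ay":0,"az":0},{"x":-0.067,"y":-0.014,"z":0.17,"ax":0,"ay":0,"az":0},{"x":0,"y":0,"z":0,"ax":0,"ay":0,"az":0}]' -1
python3 - <<'E'
from h import *
import pickle
im,p=snap('wrist','w3.png'); pickle.dump(p,open('w3.pkl','wb'))
im,_=snap('top','top3.png')
a=cv2.imread('pics/w3.png'); b=cv2.imread('pics/top3.png')
b=cv2.resize(b[140:270,100:370],(800,385),interpolation=cv2.INTER_CUBIC)
cv2.imwrite('pics/w3b.png',cv2.resize(a,(800,600),interpolation=cv2.INTER_CUBIC));cv2.imwrite('pics/t3b.png',b)
E
```

```text
clock: 5.1
position: [586.5, 18.8, 308.6]
ee_rot: [0.722, -0.692, 0.004, -0.005]
contact_force: [0.4, 0.5, 0.9]
gripper_width: 0.3
grasp_force: 0.0
```

View pics/w3b.png

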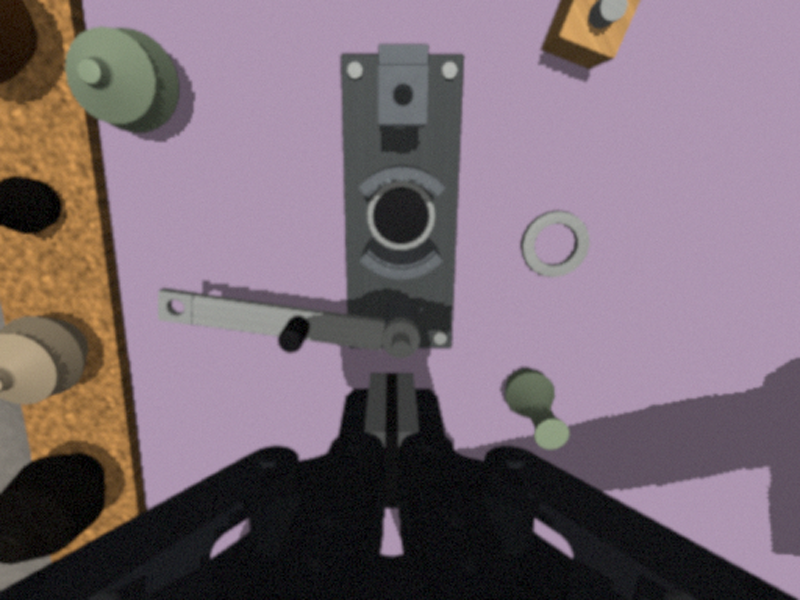

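View pics/t3b.png

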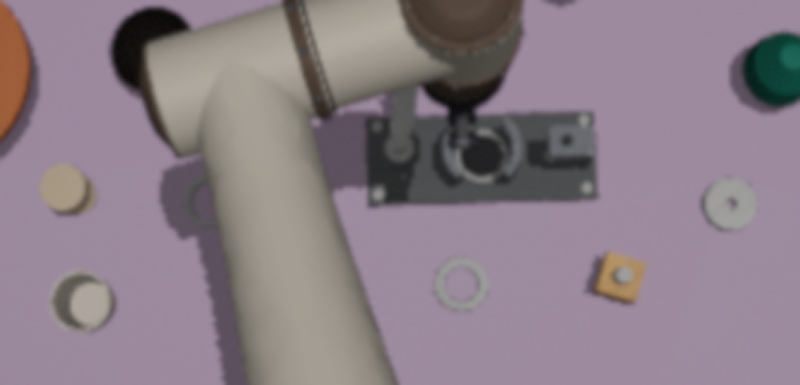

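The gate is clear, the bore is empty with its floor visible at (402,215), and a ring lies at (556,244).

```bash

python3 -m handwheel '[{"x":-0.034,"y":0.176,"z":-0.067,"ax":0,"ay":0,"az":0},{"x":-0.034,"y":0.176,"z":-0.067,"ax":0,"ay":0,"az":0},{"x":-0.034,"y":0.176,"z":-0.067,"ax":0,"ay":0,"az":0},{"x":-0.034,"y":0.176,"z":-0.067,"ax":0,"ay":0,"az":0},{"x":-0.034,"y":0.176,"z":-0.067,"ax":0,"ay":0,"az":0},{"x":-0.034,"y":0.176,"z":-0.067,"ax":0,"ay":0,"az":0},{"x":-0.034,"y":0.176,"z":-0.067,"ax":0,"ay":0,"az":0},{"x":-0.034,"y":0.176,"z":-0.067,"ax":0,"ay":0,"az":0}]' 1
python3 -m handwheel '[{"x":0,"y":0,"z":0,"ax":0,"ay":0,"az":0},{"x":0,"y":0,"z":0,"ax":0,"ay":0,"az":0},{"x":0,"y":0,"z":0,"ax":0,"ay":0,"az":0},{"x":0,"y":0,"z":0,"ax":0,"ay":0,"az":0},{"x":0,"y":0,"z":0,"ax":0,"ay":0,"az":0},{"x":0,"y":0,"z":0,"ax":0,"ay":0,"az":0},{"x":0,"y":0,"z":0,"ax":0,"ay":0,"az":0},{"x":0,"y":0,"z":0,"ax":0,"ay":0,"az":0}]' 1
cat >> h.py <<'E'
def rings(im,p,z=12,show=True):
    """steel rings lying on the bench: grey (low-saturation) blobs of ring shape; outlines cast onto height z"""
    h=cv2.cvtColor(im[:,:,::-1].copy(),cv2.COLOR_BGR2HSV)
    m=((h[:,:,1]<24)&(h[:,:,2]>70)).astype(np.uint8)*255
    m=cv2.morphologyEx(m,cv2.MORPH_CLOSE,np.ones((3,3)))
    cs,hi=cv2.findContours(m,cv2.RETR_CCOMP,cv2.CHAIN_APPROX_NONE); out=[]
    for i,c in enumerate(cs):
        if hi[0][i][3]>=0 or len(c)<25: continue
        w=np.array([onz(p,q[0],z)[:2] for q in c],np.float32)
        (cx,cy),r=cv2.minEnclosingCircle(w); A=cv2.contourArea(w)
        if not(24<r<40) or A<0.75*np.pi*r*r: continue
        k=hi[0][i][2]; hd=[]
        while k>=0:
            if len(cs[k])>8:
                v=np.array([onz(p,q[0],z)[:2] for q in cs[k]],np.float32); e=cv2.fitEllipse(v); hd.append((np.round(e[0],1),np.round(e[1],1)))
            k=hi[0][i][0] and hi[0][k][0]
        out.append((cx,cy,r)); print('ring',round(cx,1),round(cy,1),'D',round(2*r,1),'A-D',round(2*np.sqrt(A/np.pi),1),'holes',hd)
    return out
E
python3 - <<'E'
from h import *
import pickle
p=pickle.load(open('w3.pkl','rb')); print('w3');rings(cv2.imread('pics/w3.png')[:,:,::-1],p)
p=pickle.load(open('w2.pkl','rb')); print('w2');rings(cv2.imread('pics/w2.png')[:,:,::-1],p)
print('top0');rings(cv2.imread('pics/top0.png')[:,:,::-1],arm.camera_params('top'))
im,p=snap('wrist','w4.png'); pickle.dump(p,open('w4.pkl','wb'));print('w4');rings(im,p)
a=cv2.imread('pics/w4.png');cv2.imwrite('pics/w4b.png',cv2.resize(a,(800,600),interpolation=cv2.INTER_CUBIC))
E
```

```text
clock: 6.0
position: [530.4, 302.2, 191.9]
ee_rot: [0.722, -0.692, -0.0, 0.002]
contact_force: [0.9, 0.4, 0.7]
gripper_width: 85.5
grasp_force: 0.0
clock: 6.8
position: [531.3, 301.7, 194.7]
ee_rot: [0.722, -0.692, 0.0, -0.0]
contact_force: [-0.4, 0.7, -1.0]
gripper_width: 85.3
grasp_force: 0.0
w3
ring 443.8 15.7 D 60.7 A-D 58.8 holes [(array([444.3,  15.9]), array([36.5, 38.1]))]
w2
ring 444.1 16.1 D 60.9 A-D 58.8 holes [(array([444.2,  15.5]), array([36.5, 37.5]))]
top0
ring 419.5 435.5 D 75.5 A-D 70.3 holes [(array([420.2, 444. ]), array([44.5, 63.4]))]
ring 444.8 15.5 D 61.8 A-D 58.8 holes [(array([444.5,  15.1]), array([36.6, 36.7]))]
ring 454.2 160.8 D 49.9 A-D 46.3 holes [(array([452.9, 160.8]), array([41.6, 44.1]))]
ring 536.1 -282.6 D 62.8 A-D 59.6 holes []
ring 533.7 294.1 D 62.9 A-D 59.9 holes [(array([534. , 294.5]), array([44. , 46.1]))]
w4
ring 532.2 295.5 D 61.5 A-D 59.2 holes [(array([531.5, 294.7]), array([44. , 45.7]))]
```

View pics/w4b.png

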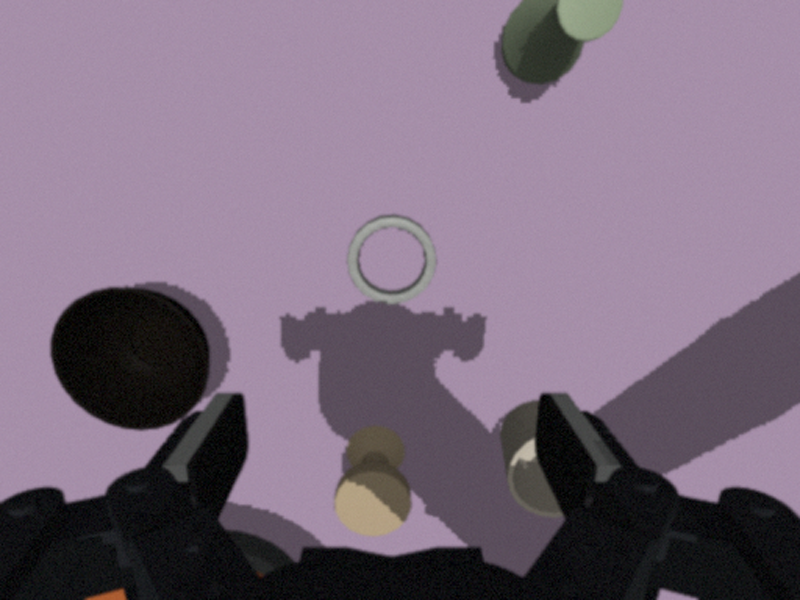

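L is ring46, lying clear in the wrist view at (391,260), and M is ring38. Now I'll grasp ring46.

```bash

python3 -m handwheel '[{"x":0.003,"y":-0.036,"z":0,"ax":0,"ay":0,"az":0},{"x":0,"y":0,"z":-0.19,"ax":0,"ay":0,"az":0},{"x":0,"y":0,"z":-0.19,"ax":0,"ay":0,"az":0},{"x":0,"y":0,"z":-0.19,"ax":0,"ay":0,"az":0},{"x":0,"y":0,"z":-0.19,"ax":0,"ay":0,"az":0},{"x":0,"y":0,"z":-0.12,"ax":0,"ay":0,"az":0},{"x":0,"y":0,"z":-0.06,"ax":0,"ay":0,"az":0},{"x":0,"y":0,"z":-0.04,"ax":0,"ay":0,"az":0}]' 1
python3 -m handwheel '[{"x":0,"y":0,"z":0,"ax":0,"ay":0,"az":0},{"x":0,"y":0,"z":0,"ax":0,"ay":0,"az":0},{"x":0,"y":0,"z":0,"ax":0,"ay":0,"az":0},{"x":0,"y":0,"z":0,"ax":0,"ay":0,"az":0},{"x":0,"y":0,"z":0,"ax":0,"ay":0,"az":0},{"x":0,"y":0,"z":0,"ax":0,"ay":0,"az":0},{"x":0,"y":0,"z":0,"ax":0,"ay":0,"az":0},{"x":0,"y":0,"z":0,"ax":0,"ay":0,"az":0}]' -1
python3 - <<'E'
from h import *
print(arm.read_state()['position'])
im,p=snap('wrist','w5.png'); top,tp=snap('top','top5.png'); 
print('top3');rings(cv2.imread('pics/top3.png')[:,:,::-1],tp); print('now');rings(top,tp)
E
```

```text
clock: 7.65
position: [531.9, 294.4, -2.2]
ee_rot: [0.722, -0.692, 0.0, 0.0]
contact_force: [-0.6, 0.3, 1.4]
gripper_width: 85.5
grasp_force: 0.0
clock: 8.45
position: [533.0, 295.6, 0.6]
ee_rot: [0.723, -0.691, 0.0, -0.002]
contact_force: [-0.5, -0.3, 7.0]
gripper_width: 57.3
grasp_force: 64.4
[532.98254985 295.57323022   0.59204274]
top3
ring 420.6 435.6 D 75.0 A-D 69.8 holes [(array([420.4, 444.7]), array([43.1, 65. ]))]
ring 444.7 15.5 D 61.9 A-D 59.0 holes [(array([444.5,  15.1]), array([36.6, 36.7]))]
ring 535.8 -282.7 D 62.7 A-D 59.4 holes []
now
ring 444.7 15.5 D 61.9 A-D 59.0 holes [(array([444.5,  15.1]), array([36.6, 36.7]))]
ring 454.2 160.8 D 49.9 A-D 46.4 holes [(array([452.9, 161. ]), array([41.9, 44.2]))]
ring 536.5 -282.5 D 63.1 A-D 59.4 holes []
```

```bash
python3 -m handwheel '[{"x":0,"y":0,"z":0.15,"ax":0,"ay":0,"az":0},{"x":0,"y":0,"z":0.15,"ax":0,"ay":0,"az":0},{"x":0,"y":0,"z":0.15,"ax":0,"ay":0,"az":0},{"x":0,"y":0,"z":0.15,"ax":0,"ay":0,"az":0},{"x":0,"y":0,"z":0.1,"ax":0,"ay":0,"az":0},{"x":0,"y":0,"z":0,"ax":0,"ay":0,"az":0},{"x":0,"y":0,"z":0,"ax":0,"ay":0,"az":0},{"x":0,"y":0,"z":0,"ax":0,"ay":0,"az":0}]' -1
python3 - <<'E'
from h import *
im,p=snap('wrist','w6.png')
a=cv2.imread('pics/w5.png')[170:384,90:420];b=cv2.imread('pics/w6.png')[170:384,90:420]
cv2.imwrite('pics/w56.png',cv2.resize(np.hstack([a,b]),(800,260),interpolation=cv2.INTER_CUBIC))
E
```

```text
clock: 9.35
position: [530.9, 294.0, 136.9]
ee_rot: [0.722, -0.692, -0.0, 0.001]
contact_force: [-0.2, -0.6, -0.7]
gripper_width: 57.0
grasp_force: 64.7
```

View pics/w56.png

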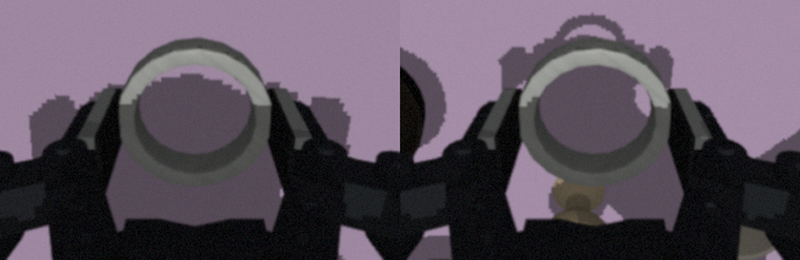

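The ring is held level and central between the pads at native pixel (251,262). Next I'll measure where it sits relative to the TCP.

```bash
cat >> h.py <<'E'
def held(thick,zc):
    """ring in the gripper: fit its bright top face outline -> centre minus TCP; zc = ring centre above TCP"""
    s=arm.read_state(); im,p=snap('wrist'); h=cv2.cvtColor(im[:,:,::-1].copy(),cv2.COLOR_BGR2HSV)
    return s,im,p,h
E
python3 - <<'E'
from h import *
s=arm.read_state(); p=arm.camera_params('wrist'); im=cv2.imread('pics/w6.png')
tcp=s['position']; print(tcp)
g=cv2.cvtColor(im,cv2.COLOR_BGR2HSV)
# predicted outlines of ring top face for candidate y offset; compare with column/row extents seen
col=g[:,251]; print([(r,int(col[r,1]),int(col[r,2])) for r in range(195,330,2)])
zt=tcp[2]+6.4+7
for dy in(-4,0,4):
    print(dy,[proj(p,[tcp[0],tcp[1]+dy+k,zt]).round(1) for k in(-30,-23,23,30)],'bottom',[proj(p,[tcp[0],tcp[1]+dy+k,zt-14]).round(1) for k in(-30,-23,23,30)])
E
```

```text
[530.97704298 294.0069825  136.75905668]
[(195, 40, 167), (197, 37, 164), (199, 36, 134), (201, 16, 81), (203, 7, 74), (205, 3, 74), (207, 9, 82), (209, 8, 101), (211, 8, 161), (213, 8, 165), (215, 3, 160), (217, 6, 157), (219, 7, 152), (221, 7, 147), (223, 6, 119), (225, 36, 92), (227, 46, 94), (229, 40, 89), (231, 39, 91), (233, 39, 91), (235, 39, 92), (237, 44, 92), (239, 42, 91), (241, 36, 91), (243, 40, 90), (245, 40, 90), (247, 40, 89), (249, 40, 89), (251, 34, 90), (253, 28, 92), (255, 42, 90), (257, 39, 91), (259, 36, 91), (261, 47, 93), (263, 42, 90), (265, 46, 95), (267, 43, 89), (269, 40, 89), (271, 41, 94), (273, 34, 90), (275, 36, 92), (277, 36, 91), (279, 42, 91), (281, 39, 91), (283, 43, 89), (285, 43, 89), (287, 38, 88), (289, 42, 90), (291, 47, 93), (293, 42, 92), (295, 36, 84), (297, 17, 60), (299, 13, 60), (301, 4, 59), (303, 0, 57), (305, 20, 64), (307, 9, 60), (309, 21, 62), (311, 12, 65), (313, 7, 77), (315, 3, 83), (317, 3, 81), (319, 9, 82), (321, 6, 82), (323, 37, 82), (325, 58, 88), (327, 64, 87), (329, 66, 85)]
-4 [array([253.2, 198.7]), array([252.5, 213.9]), array([248.1, 304. ]), array([247.5, 316.4])] bottom [array([252.9, 189.7]), array([252.2, 203.7]), array([248.2, 287.3]), array([247.7, 298.8])]
0 [array([252.8, 207.4]), array([252.1, 222.4]), array([247.8, 311.2]), array([247.2, 323.4])] bottom [array([252.5, 197.7]), array([251.8, 211.5]), array([247.9, 293.9]), array([247.4, 305.3])]
4 [array([252.4, 216.1]), array([251.7, 230.8]), array([247.5, 318.2]), array([246.9, 330.2])] bottom [array([252.1, 205.6]), array([251.5, 219.2]), array([247.6, 300.5]), array([247.1, 311.7])]
```

```bash
python3 -m handwheel '[{"x":0.034,"y":-0.159,"z":0.083,"ax":0,"ay":0,"az":0},{"x":0.034,"y":-0.159,"z":0.083,"ax":0,"ay":0,"az":0},{"x":0.034,"y":-0.159,"z":0.083,"ax":0,"ay":0,"az":0},{"x":0.034,"y":-0.159,"z":0.083,"ax":0,"ay":0,"az":0},{"x":0.034,"y":-0.159,"z":0.083,"ax":0,"ay":0,"az":0},{"x":0.034,"y":-0.159,"z":0.083,"ax":0,"ay":0,"az":0},{"x":0.034,"y":-0.159,"z":0.083,"ax":0,"ay":0,"az":0},{"x":0.034,"y":-0.159,"z":0.083,"ax":0,"ay":0,"az":0}]' -1
python3 -m handwheel '[{"x":0,"y":0,"z":0,"ax":0,"ay":0,"az":0},{"x":0,"y":0,"z":0,"ax":0,"ay":0,"az":0},{"x":0,"y":0,"z":0,"ax":0,"ay":0,"az":0},{"x":0,"y":0,"z":0,"ax":0,"ay":0,"az":0},{"x":0,"y":0,"z":0,"ax":0,"ay":0,"az":0},{"x":0,"y":0,"z":0,"ax":0,"ay":0,"az":0},{"x":0,"y":0,"z":0,"ax":0,"ay":0,"az":0},{"x":0,"y":0,"z":0,"ax":0,"ay":0,"az":0}]' -1
python3 - <<'E'
from h import *
import pickle
print(arm.read_state()['position'])
im,p=snap('wrist','w7.png'); pickle.dump(p,open('w7.pkl','wb'))
a=cv2.imread('pics/w7.png')[0:240,150:370]
cv2.imwrite('pics/w7b.png',cv2.resize(a,(550,600),interpolation=cv2.INTER_CUBIC))
E
```

```text
clock: 10.2
position: [585.9, 38.9, 270.5]
ee_rot: [0.722, -0.692, -0.001, 0.001]
contact_force: [1.0, 0.7, -1.3]
gripper_width: 56.9
grasp_force: 64.6
clock: 11.0
position: [586.2, 40.5, 271.3]
ee_rot: [0.722, -0.691, 0.0, -0.0]
contact_force: [0.5, -0.2, -1.6]
gripper_width: 57.1
grasp_force: 64.7
[586.23239569  40.48264479 271.29764686]
```

View pics/w7b.png

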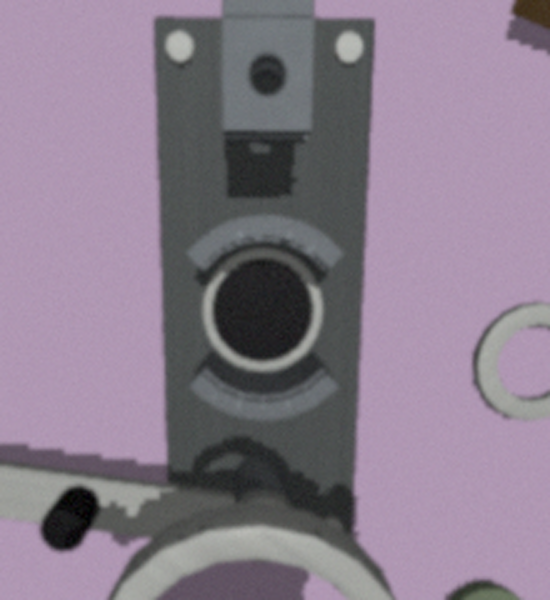

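The fork hole is at (267,75) in the crop. The barrel rim runs from v=214 to v=420 about u=265, and the bore floor is at (263,309).

```bash
python3 - <<'E'
from h import *
import pickle
p=pickle.load(open('w7.pkl','rb'))
f=lambda u,v,z:onz(p,(u/2.5+150,v/2.5),z)[:2].round(1)
print('rim outer top/bot',f(265,214,76),f(265,420,76)); print('arc ends',f(188,252,76),f(342,252,76),f(190,385,76),f(339,383,76))
print('floor',f(202,309,22),f(323,309,22),f(263,245,22),f(263,373,22)); print('floor hole',f(213,309,22),f(313,309,22),f(263,258,22),f(263,360,22))
print('fork',f(267,75,101)); print('edges',f(155,18,10),f(374,18,10),f(168,475,10),f(356,475,10)); print('bolts',f(180,46,13),f(349,46,13))
print('ring38');rings(cv2.imread('pics/w7.png')[:,:,::-1],p)
E
```

```text
rim outer top/bot [584.  -46.4] [579.8  38.2]
arc ends [614.8 -30.4] [551.8 -33.1] [612.8  24.3] [548.9  20.7]
floor [611.6  -3.5] [553.  -6.] [583.5 -34.3] [580.5  26.2]
floor hole [606.2  -3.7] [557.8  -5.8] [583.2 -28.4] [580.8  19.8]
fork [586. -92.]
edges [ 636.5 -129.2] [ 538.2 -133.4] [628.1  84.7] [528.1  80.3]
bolts [ 624.9 -117.9] [ 548.8 -121.2]
ring38
ring 444.2 16.1 D 60.7 A-D 58.9 holes [(array([444.5,  16.2]), array([36.5, 37.4]))]
```

```bash
python3 -m handwheel '[{"x":-0.01,"y":-0.115,"z":0,"ax":0,"ay":0,"az":0},{"x":-0.01,"y":-0.112,"z":0,"ax":0,"ay":0,"az":0},{"x":0,"y":0,"z":-0.18,"ax":0,"ay":0,"az":0},{"x":0,"y":0,"z":-0.18,"ax":0,"ay":0,"az":0},{"x":0,"y":0,"z":-0.18,"ax":0,"ay":0,"az":0},{"x":0,"y":0,"z":-0.18,"ax":0,"ay":0,"az":0},{"x":0,"y":0,"z":-0.16,"ax":0,"ay":0,"az":0},{"x":0,"y":0,"z":0,"ax":0,"ay":0,"az":0}]' -1
python3 -m handwheel '[{"x":0,"y":0,"z":0,"ax":0,"ay":0,"az":0},{"x":0,"y":0,"z":0,"ax":0,"ay":0,"az":0},{"x":0,"y":0,"z":0,"ax":0,"ay":0,"az":0},{"x":0,"y":0,"z":-0.03,"ax":0,"ay":0,"az":0},{"x":0,"y":0,"z":-0.03,"ax":0,"ay":0,"az":0},{"x":0,"y":0,"z":-0.03,"ax":0,"ay":0,"az":0},{"x":0,"y":0,"z":-0.03,"ax":0,"ay":0,"az":0},{"x":0,"y":0,"z":0,"ax":0,"ay":0,"az":0}]' -1
```

```text
clock: 11.85
position: [578.8, -5.8, 90.7]
ee_rot: [0.722, -0.692, -0.003, 0.004]
contact_force: [-0.1, 0.3, -0.9]
gripper_width: 57.3
grasp_force: 64.7
clock: 12.65
position: [581.4, -5.3, 69.9]
ee_rot: [0.722, -0.692, -0.001, 0.001]
contact_force: [-0.3, -1.0, -1.1]
gripper_width: 57.0
grasp_force: 64.7
```

```bash
python3 -m handwheel '[{"x":0.003,"y":0.002,"z":0,"ax":0,"ay":0,"az":0},{"x":0,"y":0,"z":-0.04,"ax":0,"ay":0,"az":0},{"x":0,"y":0,"z":-0.04,"ax":0,"ay":0,"az":0},{"x":0,"y":0,"z":-0.04,"ax":0,"ay":0,"az":0},{"x":0,"y":0,"z":-0.04,"ax":0,"ay":0,"az":0},{"x":0,"y":0,"z":-0.04,"ax":0,"ay":0,"az":0},{"x":0,"y":0,"z":-0.02,"ax":0,"ay":0,"az":0},{"x":0,"y":0,"z":0,"ax":0,"ay":0,"az":0}]' -1
```

```text
clock: 13.45
position: [582.4, -4.8, 26.4]
ee_rot: [0.722, -0.692, -0.0, 0.001]
contact_force: [0.0, 0.3, -1.4]
gripper_width: 57.1
grasp_force: 64.7
```

```bash
python3 -m handwheel '[{"x":0,"y":0,"z":-0.01,"ax":0,"ay":0,"az":0},{"x":0,"y":0,"z":-0.008,"ax":0,"ay":0,"az":0},{"x":0,"y":0,"z":0,"ax":0,"ay":0,"az":0},{"x":0,"y":0,"z":0,"ax":0,"ay":0,"az":0},{"x":0,"y":0,"z":0,"ax":0,"ay":0,"az":0},{"x":0,"y":0,"z":0,"ax":0,"ay":0,"az":0},{"x":0,"y":0,"z":0,"ax":0,"ay":0,"az":0},{"x":0,"y":0,"z":0,"ax":0,"ay":0,"az":0}]' -1
python3 -m handwheel '[{"x":0,"y":0,"z":0,"ax":0,"ay":0,"az":0},{"x":0,"y":0,"z":0,"ax":0,"ay":0,"az":0},{"x":0,"y":0,"z":0,"ax":0,"ay":0,"az":0},{"x":0,"y":0,"z":0,"ax":0,"ay":0,"az":0},{"x":0,"y":0,"z":0,"ax":0,"ay":0,"az":0},{"x":0,"y":0,"z":0,"ax":0,"ay":0,"az":0},{"x":0,"y":0,"z":0,"ax":0,"ay":0,"az":0},{"x":0,"y":0,"z":0,"ax":0,"ay":0,"az":0}]' 0.8
```

```text
clock: 14.25
position: [582.9, -4.8, 23.8]
ee_rot: [0.722, -0.692, 0.0, -0.0]
contact_force: [1.2, -0.2, -0.5]
gripper_width: 56.9
grasp_force: 64.7
clock: 15.05
position: [582.8, -4.7, 23.7]
ee_rot: [0.722, -0.692, -0.0, 0.0]
contact_force: [-0.7, 0.2, -0.0]
gripper_width: 77.2
grasp_force: 0.0
```

```bash
python3 -m handwheel '[{"x":0,"y":0,"z":0.15,"ax":0,"ay":0,"az":0},{"x":0,"y":0,"z":0.175,"ax":0,"ay":0,"az":0},{"x":0,"y":0,"z":0.175,"ax":0,"ay":0,"az":0},{"x":0,"y":0,"z":0.175,"ax":0,"ay":0,"az":0},{"x":0,"y":0,"z":0.175,"ax":0,"ay":0,"az":0},{"x":0,"y":0.2,"z":0.175,"ax":0,"ay":0,"az":0},{"x":0,"y":0.1,"z":0,"ax":0,"ay":0,"az":0},{"x":0,"y":0,"z":0,"ax":0,"ay":0,"az":0}]' 1
python3 - <<'E'
from h import *
im,p=snap('wrist','w8.png')
E
python3 -m handwheel '[{"x":-0.1,"y":0,"z":0,"ax":0,"ay":0,"az":0},{"x":-0.12,"y":-0.03,"z":0,"ax":0,"ay":0,"az":0},{"x":-0.12,"y":-0.03,"z":0,"ax":0,"ay":0,"az":0},{"x":-0.12,"y":-0.03,"z":-0.06,"ax":0,"ay":0,"az":0},{"x":-0.12,"y":-0.03,"z":-0.07,"ax":0,"ay":0,"az":0},{"x":-0.115,"y":0,"z":-0.07,"ax":0,"ay":0,"az":0},{"x":0,"y":0,"z":0,"ax":0,"ay":0,"az":0},{"x":0,"y":0,"z":0,"ax":0,"ay":0,"az":0}]' 1
python3 - <<'E'
from h import *
im,p=snap('wrist','w9.png'); rings(im,p,10); print(arm.read_state()['position'])
a=cv2.imread('pics/w8.png')[20:300,130:390];b=cv2.imread('pics/w9.png')[20:300,130:390]
cv2.imwrite('pics/w89.png',cv2.resize(np.hstack([a,b]),(800,430),interpolation=cv2.INTER_CUBIC))
E
```

```text
clock: 15.85
position: [583.2, 55.0, 227.9]
ee_rot: [0.723, -0.691, 0.0, -0.001]
contact_force: [0.3, -0.4, -0.4]
gripper_width: 85.6
grasp_force: 0.0
clock: 16.7
position: [443.7, 28.3, 186.5]
ee_rot: [0.722, -0.692, 0.0, 0.0]
contact_force: [0.5, 0.8, 0.4]
gripper_width: 85.6
grasp_force: 0.0
ring 442.3 16.4 D 60.1 A-D 58.8 holes [(array([442.5,  16.1]), array([37.3, 37.9]))]
[444.59532533  28.60195099 186.91167287]
```

View pics/w89.png

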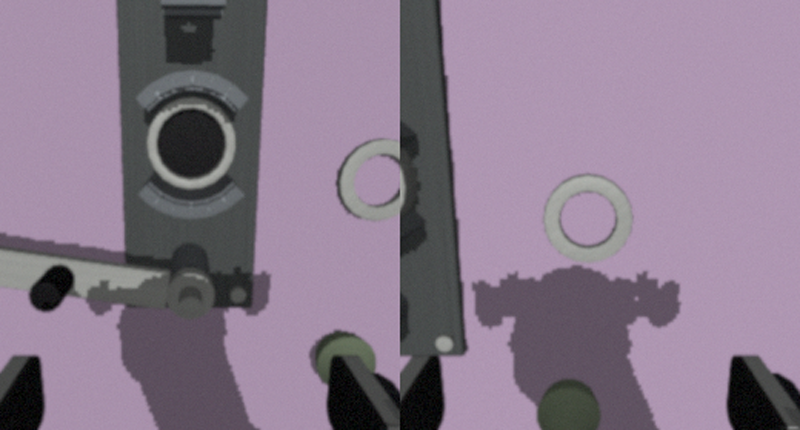

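Ring46 lies level in the bore, and ring38 is clear at (588,218).

```bash

python3 -m handwheel '[{"x":-0.011,"y":-0.062,"z":0,"ax":0,"ay":0,"az":0},{"x":0,"y":0,"z":-0.19,"ax":0,"ay":0,"az":0},{"x":0,"y":0,"z":-0.19,"ax":0,"ay":0,"az":0},{"x":0,"y":0,"z":-0.19,"ax":0,"ay":0,"az":0},{"x":0,"y":0,"z":-0.19,"ax":0,"ay":0,"az":0},{"x":0,"y":0,"z":-0.1,"ax":0,"ay":0,"az":0},{"x":0,"y":0,"z":-0.05,"ax":0,"ay":0,"az":0},{"x":0,"y":0,"z":-0.02,"ax":0,"ay":0,"az":0}]' 1
python3 -m handwheel '[{"x":0,"y":0,"z":0,"ax":0,"ay":0,"az":0},{"x":0,"y":0,"z":0,"ax":0,"ay":0,"az":0},{"x":0,"y":0,"z":0,"ax":0,"ay":0,"az":0},{"x":0,"y":0,"z":0,"ax":0,"ay":0,"az":0},{"x":0,"y":0,"z":0,"ax":0,"ay":0,"az":0},{"x":0,"y":0,"z":0,"ax":0,"ay":0,"az":0},{"x":0,"y":0,"z":0,"ax":0,"ay":0,"az":0},{"x":0,"y":0,"z":0,"ax":0,"ay":0,"az":0}]' -1
python3 -m handwheel '[{"x":0,"y":0,"z":0.15,"ax":0,"ay":0,"az":0},{"x":0,"y":0,"z":0.19,"ax":0,"ay":0,"az":0},{"x":0,"y":0,"z":0.19,"ax":0,"ay":0,"az":0},{"x":0,"y":0,"z":0.19,"ax":0,"ay":0,"az":0},{"x":0,"y":0,"z":0.19,"ax":0,"ay":0,"az":0},{"x":0,"y":0,"z":0,"ax":0,"ay":0,"az":0},{"x":0,"y":0,"z":0,"ax":0,"ay":0,"az":0},{"x":0,"y":0,"z":0,"ax":0,"ay":0,"az":0}]' -1
cat >> h.py <<'E'
def heldcheck(D,d,zt):
    """rows of a held ring's top face (outer/inner, near/far) on the column through its centre, against the prediction at the TCP"""
    t=arm.read_state()['position']; im,p=snap('wrist'); g=cv2.cvtColor(im[:,:,::-1].copy(),cv2.COLOR_BGR2HSV)
    for k in(-D/2,-d/2,d/2,D/2):
        u,v=proj(p,[t[0],t[1]+k,t[2]+zt]); print(k,np.round([u,v],1),'S',g[int(v)-10:int(v)+12,int(u),1].tolist(),'V',g[int(v)-10:int(v)+12,int(u),2].tolist(), 'from row',int(v)-10)
    print(t)
E
python3 - <<'E'
from h import *
heldcheck(60,38,9)
E
```

```text
clock: 17.55
position: [442.1, 16.1, -0.1]
ee_rot: [0.722, -0.692, -0.0, 0.001]
contact_force: [0.3, -0.1, 0.3]
gripper_width: 85.7
grasp_force: 0.0
clock: 18.35
position: [442.7, 16.7, 2.7]
ee_rot: [0.723, -0.691, 0.001, -0.001]
contact_force: [-1.6, -1.1, 8.5]
gripper_width: 55.9
grasp_force: 61.7
clock: 19.15
position: [440.6, 16.2, 182.0]
ee_rot: [0.722, -0.692, -0.001, 0.001]
contact_force: [-0.4, -0.2, -1.8]
gripper_width: 55.7
grasp_force: 63.8
-30.0 [252.6 204.2] S [39, 37, 38, 32, 24, 12, 9, 3, 6, 10, 11, 5, 4, 4, 6, 6, 6, 6, 6, 6, 4, 4] V [163, 143, 126, 103, 96, 84, 82, 84, 88, 106, 136, 166, 180, 176, 174, 173, 170, 169, 173, 172, 173, 172] from row 194
-19.0 [251.5 227. ] S [6, 6, 8, 3, 6, 8, 5, 8, 2, 12, 27, 36, 35, 48, 38, 39, 42, 38, 40, 38, 36, 45] V [172, 171, 170, 167, 167, 168, 164, 159, 147, 125, 105, 100, 102, 101, 100, 99, 103, 102, 101, 101, 100, 103] from row 216
19.0 [248.1 298.4] S [11, 13, 11, 4, 11, 8, 15, 7, 7, 3, 11, 6, 3, 3, 3, 6, 11, 11, 11, 11, 9, 8] V [67, 61, 67, 65, 68, 68, 69, 70, 75, 83, 95, 92, 89, 91, 91, 90, 92, 89, 89, 90, 89, 91] from row 288
30.0 [247.2 317.3] S [3, 6, 11, 8, 0, 14, 15, 20, 38, 32, 34, 8, 22, 29, 41, 44, 36, 36, 45, 33, 46, 43] V [89, 91, 91, 90, 91, 89, 83, 76, 67, 63, 67, 68, 82, 88, 99, 99, 100, 100, 101, 101, 100, 102] from row 307
[440.58716615  16.21522636 181.96295617]
```

```bash
python3 -m handwheel '[{"x":0.177,"y":-0.026,"z":0,"ax":0,"ay":0,"az":0},{"x":0.177,"y":-0.026,"z":0,"ax":0,"ay":0,"az":0},{"x":0.177,"y":-0.026,"z":0,"ax":0,"ay":0,"az":0},{"x":0.174,"y":-0.025,"z":0,"ax":0,"ay":0,"az":0},{"x":0,"y":0,"z":-0.12,"ax":0,"ay":0,"az":0},{"x":0,"y":0,"z":-0.12,"ax":0,"ay":0,"az":0},{"x":0,"y":0,"z":-0.12,"ax":0,"ay":0,"az":0},{"x":0,"y":0,"z":-0.12,"ax":0,"ay":0,"az":0}]' -1
python3 -m handwheel '[{"x":0,"y":0,"z":0,"ax":0,"ay":0,"az":0},{"x":0,"y":0,"z":0,"ax":0,"ay":0,"az":0},{"x":0,"y":0,"z":0,"ax":0,"ay":0,"az":0},{"x":0,"y":0,"z":0,"ax":0,"ay":0,"az":0},{"x":0,"y":0,"z":0,"ax":0,"ay":0,"az":0},{"x":0,"y":0,"z":0,"ax":0,"ay":0,"az":0},{"x":0,"y":0,"z":0,"ax":0,"ay":0,"az":0},{"x":0,"y":0,"z":0,"ax":0,"ay":0,"az":0}]' -1
```

```text
clock: 20.0
position: [581.6, -4.4, 83.7]
ee_rot: [0.722, -0.692, -0.001, 0.002]
contact_force: [-0.1, 0.1, -0.6]
gripper_width: 55.5
grasp_force: 63.9
clock: 20.8
position: [582.7, -4.1, 86.8]
ee_rot: [0.722, -0.692, 0.0, -0.0]
contact_force: [-0.4, -0.7, -2.0]
gripper_width: 55.6
grasp_force: 64.0
```

```bash
python3 -m handwheel '[{"x":-0.002,"y":-0.002,"z":0,"ax":0,"ay":0,"az":0},{"x":0,"y":0,"z":-0.04,"ax":0,"ay":0,"az":0},{"x":0,"y":0,"z":-0.04,"ax":0,"ay":0,"az":0},{"x":0,"y":0,"z":-0.04,"ax":0,"ay":0,"az":0},{"x":0,"y":0,"z":-0.04,"ax":0,"ay":0,"az":0},{"x":0,"y":0,"z":-0.04,"ax":0,"ay":0,"az":0},{"x":0,"y":0,"z":-0.03,"ax":0,"ay":0,"az":0},{"x":0,"y":0,"z":0,"ax":0,"ay":0,"az":0}]' -1
python3 -m handwheel '[{"x":0,"y":0,"z":-0.003,"ax":0,"ay":0,"az":0},{"x":0,"y":0,"z":0,"ax":0,"ay":0,"az":0},{"x":0,"y":0,"z":-0.003,"ax":0,"ay":0,"az":0},{"x":0,"y":0,"z":0,"ax":0,"ay":0,"az":0},{"x":0,"y":0,"z":0,"ax":0,"ay":0,"az":0},{"x":0,"y":0,"z":0,"ax":0,"ay":0,"az":0},{"x":0,"y":0,"z":0,"ax":0,"ay":0,"az":0},{"x":0,"y":0,"z":0,"ax":0,"ay":0,"az":0}]' -1
```

```text
clock: 21.6
position: [582.0, -4.6, 39.7]
ee_rot: [0.722, -0.692, -0.0, 0.001]
contact_force: [-0.5, 0.7, -1.6]
gripper_width: 55.8
grasp_force: 64.0
clock: 22.4
position: [582.3, -4.5, 39.5]
ee_rot: [0.722, -0.692, 0.0, -0.0]
contact_force: [-0.3, 0.7, -1.8]
gripper_width: 55.3
grasp_force: 64.0
```

```bash
python3 -m handwheel '[{"x":0,"y":0,"z":0,"ax":0,"ay":0,"az":0},{"x":0,"y":0,"z":0,"ax":0,"ay":0,"az":0},{"x":0,"y":0,"z":0,"ax":0,"ay":0,"az":0},{"x":0,"y":0,"z":0,"ax":0,"ay":0,"az":0},{"x":0,"y":0,"z":0,"ax":0,"ay":0,"az":0},{"x":0,"y":0,"z":0,"ax":0,"ay":0,"az":0},{"x":0,"y":0,"z":0,"ax":0,"ay":0,"az":0},{"x":0,"y":0,"z":0,"ax":0,"ay":0,"az":0}]' 0.8
python3 -m handwheel '[{"x":0,"y":0,"z":0.1,"ax":0,"ay":0,"az":0},{"x":0,"y":0,"z":0.17,"ax":0,"ay":0,"az":0},{"x":0,"y":0,"z":0.17,"ax":0,"ay":0,"az":0},{"x":0,"y":0,"z":0.17,"ax":0,"ay":0,"az":0},{"x":0,"y":0,"z":0.17,"ax":0,"ay":0,"az":0},{"x":0,"y":0,"z":0.17,"ax":0,"ay":0,"az":0},{"x":0,"y":0,"z":0,"ax":0,"ay":0,"az":0},{"x":0,"y":0,"z":0,"ax":0,"ay":0,"az":0}]' 1
python3 - <<'E'
from h import *
im,p=snap('wrist','w10.png')
E
python3 -m handwheel '[{"x":-0.029,"y":-0.166,"z":-0.025,"ax":0,"ay":0,"az":0},{"x":-0.029,"y":-0.166,"z":-0.025,"ax":0,"ay":0,"az":0},{"x":-0.029,"y":-0.166,"z":-0.025,"ax":0,"ay":0,"az":0},{"x":-0.029,"y":-0.166,"z":-0.025,"ax":0,"ay":0,"az":0},{"x":-0.029,"y":-0.166,"z":-0.025,"ax":0,"ay":0,"az":0},{"x":-0.029,"y":-0.166,"z":-0.025,"ax":0,"ay":0,"az":0},{"x":-0.029,"y":-0.166,"z":-0.025,"ax":0,"ay":0,"az":0},{"x":-0.029,"y":-0.166,"z":-0.025,"ax":0,"ay":0,"az":0}]' 1
python3 -m handwheel '[{"x":0,"y":0,"z":0,"ax":0,"ay":0,"az":0},{"x":0,"y":0,"z":0,"ax":0,"ay":0,"az":0},{"x":0,"y":0,"z":0,"ax":0,"ay":0,"az":0},{"x":0,"y":0,"z":0,"ax":0,"ay":0,"az":0},{"x":0,"y":0,"z":0,"ax":0,"ay":0,"az":0},{"x":0,"y":0,"z":0,"ax":0,"ay":0,"az":0},{"x":0,"y":0,"z":0,"ax":0,"ay":0,"az":0},{"x":0,"y":0,"z":0,"ax":0,"ay":0,"az":0}]' 1
python3 - <<'E'
from h import *
im,p=snap('wrist','w11.png'); rings(im,p,14); print(arm.read_state()['position'])
a=cv2.imread('pics/w10.png')[20:300,130:390];b=cv2.imread('pics/w11.png')[20:300,130:390]
cv2.imwrite('pics/w1011.png',cv2.resize(np.hstack([a,b]),(800,430),interpolation=cv2.INTER_CUBIC))
E
```

```text
clock: 23.2
position: [582.3, -4.5, 39.4]
ee_rot: [0.722, -0.692, 0.0, 0.0]
contact_force: [1.0, -1.0, 0.7]
gripper_width: 77.1
grasp_force: 0.0
clock: 24.0
position: [582.3, -4.4, 230.2]
ee_rot: [0.722, -0.692, 0.0, -0.001]
contact_force: [0.2, 0.5, -1.0]
gripper_width: 85.4
grasp_force: 0.0
clock: 24.85
position: [534.5, -271.2, 187.3]
ee_rot: [0.722, -0.692, -0.002, 0.001]
contact_force: [0.6, -0.2, 0.6]
gripper_width: 85.1
grasp_force: 0.0
clock: 25.65
position: [535.9, -269.9, 189.5]
ee_rot: [0.722, -0.691, 0.0, -0.0]
contact_force: [0.4, -0.3, 0.4]
gripper_width: 85.6
grasp_force: 0.0
ring 538.6 -330.4 D 59.9 A-D 58.7 holes [(array([ 538.6, -330.6]), array([11.5, 12.2]))]
[ 535.89277932 -269.97654139  189.53439814]
```

View pics/w1011.png

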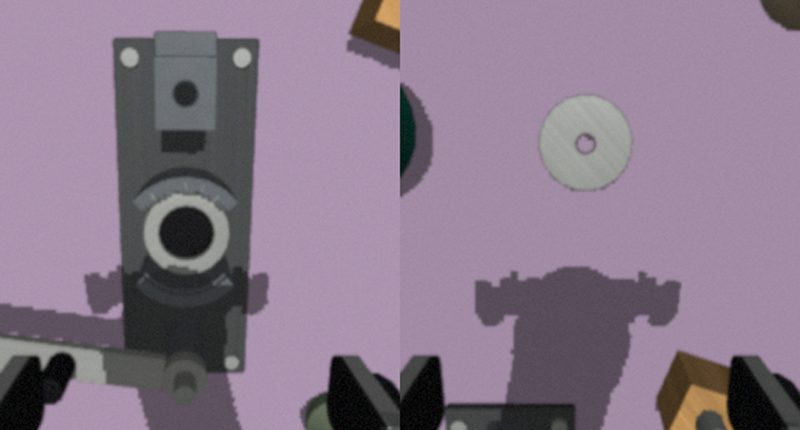

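The die has been knocked to (538.6, -330.5). In the left view ring38 sits level in the bore.

```bash

python3 -m handwheel '[{"x":0.007,"y":-0.153,"z":0,"ax":0,"ay":0,"az":0},{"x":0.007,"y":-0.15,"z":0,"ax":0,"ay":0,"az":0},{"x":0,"y":0,"z":-0.15,"ax":0,"ay":0,"az":0},{"x":0,"y":0,"z":-0.15,"ax":0,"ay":0,"az":0},{"x":0,"y":0,"z":-0.15,"ax":0,"ay":0,"az":0},{"x":0,"y":0,"z":0,"ax":0,"ay":0,"az":0},{"x":0,"y":0,"z":0,"ax":0,"ay":0,"az":0},{"x":0,"y":0,"z":0,"ax":0,"ay":0,"az":0}]' 1
python3 - <<'E'
from h import *
im,p=snap('wrist','w12.png'); rings(im,p,14); print(arm.read_state()['position'])
E
```

```text
clock: 26.5
position: [540.0, -331.3, 101.6]
ee_rot: [0.723, -0.691, 0.002, -0.001]
contact_force: [0.4, 0.8, -0.1]
gripper_width: 85.6
grasp_force: 0.0
ring 538.5 -331.4 D 61.2 A-D 59.3 holes [(array([ 537.7, -325.5]), array([3.4, 3.6])), (array([ 538.6, -332.2]), array([ 9. , 11.5]))]
[ 540.0117339  -331.20306119  101.69687888]
```

```bash

python3 -m handwheel '[{"x":-0.006,"y":0,"z":-0.1,"ax":0,"ay":0,"az":0},{"x":0,"y":0,"z":-0.15,"ax":0,"ay":0,"az":0},{"x":0,"y":0,"z":-0.12,"ax":0,"ay":0,"az":0},{"x":0,"y":0,"z":-0.08,"ax":0,"ay":0,"az":0},{"x":0,"y":0,"z":-0.04,"ax":0,"ay":0,"az":0},{"x":0,"y":0,"z":0,"ax":0,"ay":0,"az":0},{"x":0,"y":0,"z":0,"ax":0,"ay":0,"az":0},{"x":0,"y":0,"z":0,"ax":0,"ay":0,"az":0}]' 1
python3 -m handwheel '[{"x":0,"y":0,"z":0,"ax":0,"ay":0,"az":0},{"x":0,"y":0,"z":0,"ax":0,"ay":0,"az":0},{"x":0,"y":0,"z":0,"ax":0,"ay":0,"az":0},{"x":0,"y":0,"z":0,"ax":0,"ay":0,"az":0},{"x":0,"y":0,"z":0,"ax":0,"ay":0,"az":0},{"x":0,"y":0,"z":0,"ax":0,"ay":0,"az":0},{"x":0,"y":0,"z":0,"ax":0,"ay":0,"az":0},{"x":0,"y":0,"z":0,"ax":0,"ay":0,"az":0}]' -1
python3 -m handwheel '[{"x":0,"y":0,"z":0.15,"ax":0,"ay":0,"az":0},{"x":0,"y":0,"z":0.19,"ax":0,"ay":0,"az":0},{"x":0,"y":0,"z":0.19,"ax":0,"ay":0,"az":0},{"x":0,"y":0,"z":0.19,"ax":0,"ay":0,"az":0},{"x":0,"y":0,"z":0.19,"ax":0,"ay":0,"az":0},{"x":0,"y":0,"z":0,"ax":0,"ay":0,"az":0},{"x":0,"y":0,"z":0,"ax":0,"ay":0,"az":0},{"x":0,"y":0,"z":0,"ax":0,"ay":0,"az":0}]' -1
python3 - <<'E'
from h import *
heldcheck(60,12,10.5)
E
```

```text
clock: 27.35
position: [538.5, -331.1, 3.0]
ee_rot: [0.722, -0.691, 0.001, -0.001]
contact_force: [0.3, 0.6, -0.1]
gripper_width: 85.1
grasp_force: 0.0
clock: 28.15
position: [538.1, -331.0, 3.3]
ee_rot: [0.723, -0.691, 0.001, -0.0]
contact_force: [-1.2, 1.2, 6.8]
gripper_width: 56.9
grasp_force: 62.2
clock: 28.95
position: [536.4, -330.1, 181.8]
ee_rot: [0.722, -0.692, -0.002, 0.0]
contact_force: [-0.2, -0.4, -2.1]
gripper_width: 56.7
grasp_force: 64.3
-30.0 [252.7 205.5] S [40, 40, 42, 40, 26, 7, 3, 17, 7, 13, 7, 12, 8, 10, 5, 5, 3, 8, 8, 7, 5, 6] V [96, 89, 92, 90, 87, 73, 73, 77, 72, 76, 78, 83, 100, 133, 157, 165, 159, 160, 155, 156, 154, 157] from row 195
-6.0 [250.3 254.2] S [3, 6, 6, 3, 6, 6, 9, 6, 12, 12, 15, 32, 40, 42, 33, 41, 40, 38, 34, 36, 32, 26] V [83, 85, 84, 87, 85, 87, 87, 87, 87, 84, 87, 89, 95, 92, 92, 94, 96, 95, 91, 93, 88, 77] from row 244
6.0 [249.2 276.9] S [4, 8, 12, 8, 16, 12, 13, 16, 12, 4, 8, 4, 7, 3, 6, 12, 6, 12, 12, 6, 6, 18] V [63, 64, 62, 62, 62, 63, 61, 63, 63, 60, 63, 68, 72, 81, 85, 87, 83, 87, 85, 84, 86, 87] from row 266
30.0 [247.2 319.3] S [9, 6, 9, 12, 9, 12, 12, 3, 9, 15, 30, 35, 41, 38, 39, 39, 38, 41, 38, 37, 41, 39] V [85, 87, 86, 88, 87, 86, 88, 84, 86, 104, 135, 155, 160, 160, 164, 165, 168, 169, 170, 171, 170, 171] from row 309
[ 536.38576716 -330.12631554  181.78604639]
```

```bash
python3 -m handwheel '[{"x":0.028,"y":0.204,"z":0,"ax":0,"ay":0,"az":0},{"x":0.028,"y":0.204,"z":0,"ax":0,"ay":0,"az":0},{"x":0.028,"y":0.204,"z":0,"ax":0,"ay":0,"az":0},{"x":0.028,"y":0.204,"z":0,"ax":0,"ay":0,"az":0},{"x":0.028,"y":0.204,"z":0,"ax":0,"ay":0,"az":0},{"x":0.028,"y":0.204,"z":0,"ax":0,"ay":0,"az":0},{"x":0.028,"y":0.204,"z":0,"ax":0,"ay":0,"az":0},{"x":0.028,"y":0.204,"z":0,"ax":0,"ay":0,"az":0}]' -1
python3 -m handwheel '[{"x":0,"y":0,"z":0,"ax":0,"ay":0,"az":0},{"x":0,"y":0,"z":-0.15,"ax":0,"ay":0,"az":0},{"x":0,"y":0,"z":-0.15,"ax":0,"ay":0,"az":0},{"x":0,"y":0,"z":-0.13,"ax":0,"ay":0,"az":0},{"x":0,"y":0,"z":0,"ax":0,"ay":0,"az":0},{"x":0,"y":0,"z":0,"ax":0,"ay":0,"az":0},{"x":0,"y":0,"z":0,"ax":0,"ay":0,"az":0},{"x":0,"y":0,"z":0,"ax":0,"ay":0,"az":0}]' -1
```

```text
clock: 29.8
position: [581.5, -2.8, 181.8]
ee_rot: [0.722, -0.692, -0.001, 0.001]
contact_force: [1.1, 0.6, -1.6]
gripper_width: 56.4
grasp_force: 64.3
clock: 30.6
position: [583.2, -4.3, 99.0]
ee_rot: [0.722, -0.692, 0.001, -0.001]
contact_force: [0.9, 0.1, -1.0]
gripper_width: 56.7
grasp_force: 64.5
```

Descend to TCP z≈50.

```bash
python3 -m handwheel '[{"x":-0.004,"y":-0.002,"z":0,"ax":0,"ay":0,"az":0},{"x":0,"y":0,"z":-0.05,"ax":0,"ay":0,"az":0},{"x":0,"y":0,"z":-0.05,"ax":0,"ay":0,"az":0},{"x":0,"y":0,"z":-0.04,"ax":0,"ay":0,"az":0},{"x":0,"y":0,"z":-0.04,"ax":0,"ay":0,"az":0},{"x":0,"y":0,"z":-0.04,"ax":0,"ay":0,"az":0},{"x":0,"y":0,"z":-0.025,"ax":0,"ay":0,"az":0},{"x":0,"y":0,"z":0,"ax":0,"ay":0,"az":0}]' -1
python3 -m handwheel '[{"x":0,"y":0,"z":0,"ax":0,"ay":0,"az":0},{"x":0,"y":0,"z":0,"ax":0,"ay":0,"az":0},{"x":0,"y":0,"z":0,"ax":0,"ay":0,"az":0},{"x":0,"y":0,"z":0,"ax":0,"ay":0,"az":0},{"x":0,"y":0,"z":0,"ax":0,"ay":0,"az":0},{"x":0,"y":0,"z":0,"ax":0,"ay":0,"az":0},{"x":0,"y":0,"z":0,"ax":0,"ay":0,"az":0},{"x":0,"y":0,"z":0,"ax":0,"ay":0,"az":0}]' 0.8
python3 -m handwheel '[{"x":0,"y":0,"z":0.1,"ax":0,"ay":0,"az":0},{"x":0,"y":0,"z":0.17,"ax":0,"ay":0,"az":0},{"x":0,"y":0,"z":0.17,"ax":0,"ay":0,"az":0},{"x":0,"y":0,"z":0.17,"ax":0,"ay":0,"az":0},{"x":0,"y":0,"z":0.17,"ax":0,"ay":0,"az":0},{"x":0,"y":0.15,"z":0.17,"ax":0,"ay":0,"az":0},{"x":0,"y":0.1,"z":0,"ax":0,"ay":0,"az":0},{"x":0,"y":0,"z":0,"ax":0,"ay":0,"az":0}]' -1
python3 - <<'E'
from h import *
import pickle
im,p=snap('wrist','w13.png'); pickle.dump(p,open('w13.pkl','wb')); print(arm.read_state()['position'])
a=cv2.imread('pics/w13.png');cv2.imwrite('pics/w13b.png',cv2.resize(a,(800,600),interpolation=cv2.INTER_CUBIC))
E
```

```text
clock: 31.4
position: [581.3, -4.8, 49.3]
ee_rot: [0.723, -0.691, -0.0, 0.001]
contact_force: [-3.1, 0.9, 6.1]
gripper_width: 56.9
grasp_force: 65.3
clock: 32.2
position: [581.5, -4.7, 48.4]
ee_rot: [0.722, -0.692, 0.0, -0.0]
contact_force: [-0.2, -0.7, 0.4]
gripper_width: 77.1
grasp_force: 0.0
clock: 33.0
position: [581.8, 47.2, 239.8]
ee_rot: [0.723, -0.691, 0.0, -0.002]
contact_force: [0.1, -0.7, 0.0]
gripper_width: -0.2
grasp_force: 0.0
[581.15984928  46.11840253 238.57856047]
```

View pics/w13b.png

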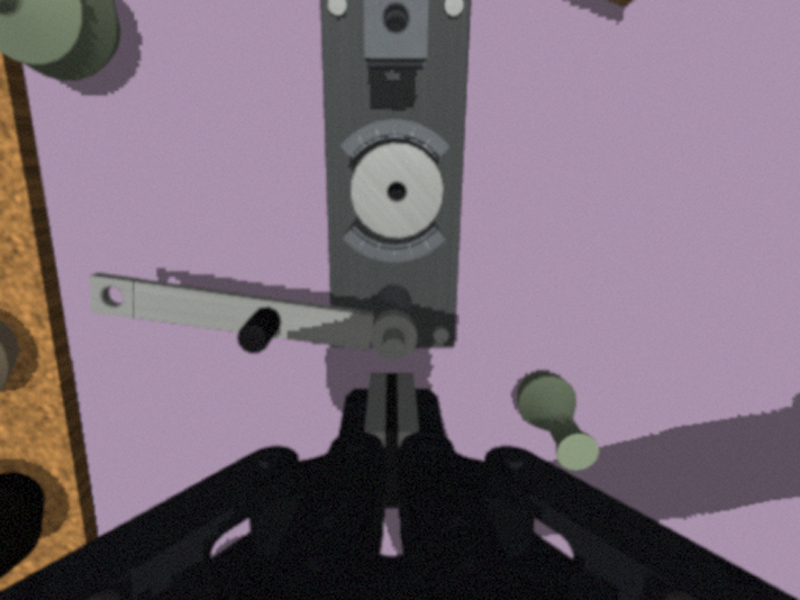

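The die lies level in the bore at (397,190). The knob top is at (262,324).

```bash
python3 - <<'E'
from h import *
import pickle
p=pickle.load(open('w13.pkl','rb')); s=1.5625
k=onz(p,(266/s,321/s),124)[:2]; print('knob',k,'end hole',onz(p,(113/s,294/s),88)[:2])
H=np.array([578.5,83.1]); v=k-H; print(np.hypot(*v),np.arctan2(v[0],-v[1]))
e=onz(p,(113/s,294/s),88)[:2]-H; print(np.hypot(*e),np.arctan2(e[0],-e[1]))
im=cv2.imread('pics/w13.png'); c=[onz(p,(u/s,v/s),60)[:2].round(1) for u,v in((350,190),(444,190),(397,141),(397,241))]; print('die top',c)
for q in(1.45,1.2,.95,.7,.45,.2,.04): print(q,(H+80*np.array([np.sin(q),-np.cos(q)])+26*np.array([np.cos(q),np.sin(q)])).round(1))
E
```

```text
knob [650.38237758  64.33816305] end hole [753.15496304  63.96770293]
74.29052922149975 1.3154848298732795
175.6997464547994 1.461687971520366
die top [array([610.6,  -3.7]), array([550.8,  -6.4]), array([582.1, -34.6]), array([579.1,  27.6])]
1.45 [661.1  99.3]
1.2 [662.5  78.3]
0.95 [658.7  57.7]
0.7 [649.9  38.7]
0.45 [636.7  22.4]
0.2 [619.9   9.9]
0.04 [607.7   4.2]
```

```bash

python3 -m handwheel '[{"x":0.135,"y":0.12,"z":0,"ax":0,"ay":0,"az":0},{"x":0.135,"y":0.12,"z":0,"ax":0,"ay":0,"az":0},{"x":0.135,"y":0.12,"z":0,"ax":0,"ay":0,"az":0},{"x":0,"y":0,"z":-0.177,"ax":0,"ay":0,"az":0},{"x":0,"y":0,"z":-0.177,"ax":0,"ay":0,"az":0},{"x":0,"y":0,"z":-0.177,"ax":0,"ay":0,"az":0},{"x":0,"y":0,"z":-0.177,"ax":0,"ay":0,"az":0},{"x":0,"y":0,"z":0,"ax":0,"ay":0,"az":0}]' -1
python3 -m handwheel '[{"x":0,"y":-0.047,"z":0,"ax":0,"ay":0,"az":0},{"x":0,"y":-0.047,"z":0,"ax":0,"ay":0,"az":0},{"x":0.003,"y":-0.052,"z":0,"ax":0,"ay":0,"az":0},{"x":0.003,"y":-0.052,"z":0,"ax":0,"ay":0,"az":0},{"x":-0.01,"y":-0.052,"z":0,"ax":0,"ay":0,"az":0},{"x":-0.01,"y":-0.052,"z":0,"ax":0,"ay":0,"az":0},{"x":-0.022,"y":-0.048,"z":0,"ax":0,"ay":0,"az":0},{"x":-0.022,"y":-0.048,"z":0,"ax":0,"ay":0,"az":0}]' 
python3 -m handwheel '[{"x":-0.033,"y":-0.041,"z":0,"ax":0,"ay":0,"az":0},{"x":-0.033,"y":-0.041,"z":0,"ax":0,"ay":0,"az":0},{"x":-0.042,"y":-0.031,"z":0,"ax":0,"ay":0,"az":0},{"x":-0.042,"y":-0.031,"z":0,"ax":0,"ay":0,"az":0},{"x":-0.03,"y":-0.02,"z":0,"ax":0,"ay":0,"az":0},{"x":0,"y":0,"z":0,"ax":0,"ay":0,"az":0},{"x":0,"y":0,"z":0,"ax":0,"ay":0,"az":0},{"x":0,"y":0,"z":0,"ax":0,"ay":0,"az":0}]'
python3 -m handwheel '[{"x":-0.01,"y":0,"z":0,"ax":0,"ay":0,"az":0},{"x":-0.01,"y":0,"z":0,"ax":0,"ay":0,"az":0},{"x":-0.01,"y":0,"z":0,"ax":0,"ay":0,"az":0},{"x":-0.01,"y":0,"z":0,"ax":0,"ay":0,"az":0},{"x":0,"y":0,"z":0,"ax":0,"ay":0,"az":0},{"x":0,"y":0,"z":0,"ax":0,"ay":0,"az":0},{"x":0,"y":0,"z":0,"ax":0,"ay":0,"az":0},{"x":0,"y":0,"z":0,"ax":0,"ay":0,"az":0}]'
```

```text
clock: 33.85
position: [658.0, 114.9, 89.6]
ee_rot: [0.722, -0.692, -0.004, 0.006]
contact_force: [-0.8, 0.4, -1.2]
gripper_width: -0.1
grasp_force: 0.0
clock: 34.65
position: [650.4, 37.0, 96.8]
ee_rot: [0.722, -0.692, -0.0, -0.0]
contact_force: [0.1, 1.4, -0.6]
gripper_width: 0.3
grasp_force: 0.8
clock: 35.45
position: [614.9, 5.0, 96.7]
ee_rot: [0.722, -0.691, -0.0, 0.0]
contact_force: [-0.3, -0.8, -0.1]
gripper_width: 0.2
grasp_force: 0.0
clock: 36.25
position: [606.7, 4.9, 96.7]
ee_rot: [0.722, -0.692, -0.0, 0.0]
contact_force: [-0.5, -0.1, -0.3]
gripper_width: 0.1
grasp_force: 0.0
```

Keep pushing gently until the stop resists.

```bash

python3 -m handwheel '[{"x":-0.005,"y":0,"z":0,"ax":0,"ay":0,"az":0},{"x":-0.005,"y":0,"z":0,"ax":0,"ay":0,"az":0},{"x":0,"y":0,"z":0,"ax":0,"ay":0,"az":0},{"x":0,"y":0,"z":0,"ax":0,"ay":0,"az":0},{"x":0,"y":0,"z":0,"ax":0,"ay":0,"az":0},{"x":0,"y":0,"z":0,"ax":0,"ay":0,"az":0},{"x":0,"y":0,"z":0,"ax":0,"ay":0,"az":0},{"x":0,"y":0,"z":0,"ax":0,"ay":0,"az":0}]'
python3 -m handwheel '[{"x":-0.005,"y":0,"z":0,"ax":0,"ay":0,"az":0},{"x":-0.005,"y":0,"z":0,"ax":0,"ay":0,"az":0},{"x":0,"y":0,"z":0,"ax":0,"ay":0,"az":0},{"x":0,"y":0,"z":0,"ax":0,"ay":0,"az":0},{"x":0,"y":0,"z":0,"ax":0,"ay":0,"az":0},{"x":0,"y":0,"z":0,"ax":0,"ay":0,"az":0},{"x":0,"y":0,"z":0,"ax":0,"ay":0,"az":0},{"x":0,"y":0,"z":0,"ax":0,"ay":0,"az":0}]'
python3 -m handwheel '[{"x":-0.005,"y":0,"z":0,"ax":0,"ay":0,"az":0},{"x":-0.005,"y":0,"z":0,"ax":0,"ay":0,"az":0},{"x":0,"y":0,"z":0,"ax":0,"ay":0,"az":0},{"x":0,"y":0,"z":0,"ax":0,"ay":0,"az":0},{"x":0,"y":0,"z":0,"ax":0,"ay":0,"az":0},{"x":0,"y":0,"z":0,"ax":0,"ay":0,"az":0},{"x":0,"y":0,"z":0,"ax":0,"ay":0,"az":0},{"x":0,"y":0,"z":0,"ax":0,"ay":0,"az":0}]'
```

```text
clock: 37.05
position: [605.3, 4.9, 96.9]
ee_rot: [0.722, -0.692, 0.0, -0.0]
contact_force: [4.1, -0.6, -0.6]
gripper_width: -0.2
grasp_force: 1.8
clock: 37.85
position: [605.2, 5.0, 97.1]
ee_rot: [0.723, -0.691, 0.002, -0.002]
contact_force: [8.5, -1.9, -5.2]
gripper_width: -0.1
grasp_force: 3.9
clock: 38.65
position: [605.2, 5.2, 97.4]
ee_rot: [0.723, -0.691, 0.003, -0.004]
contact_force: [12.6, -2.8, -7.1]
gripper_width: -0.4
grasp_force: 5.9
```

```bash

python3 -m handwheel '[{"x":0.1,"y":0,"z":0,"ax":0,"ay":0,"az":0},{"x":0.02,"y":0,"z":0.22,"ax":0,"ay":0,"az":0},{"x":0,"y":0,"z":0.25,"ax":0,"ay":0,"az":0},{"x":-0.17,"y":-0.14,"z":0,"ax":0,"ay":0,"az":0},{"x":-0.17,"y":-0.14,"z":0,"ax":0,"ay":0,"az":0},{"x":-0.17,"y":-0.14,"z":0,"ax":0,"ay":0,"az":0},{"x":-0.17,"y":-0.14,"z":0,"ax":0,"ay":0,"az":0},{"x":-0.17,"y":-0.14,"z":0,"ax":0,"ay":0,"az":0}]' -1
python3 -m handwheel '[{"x":0,"y":0,"z":0,"ax":0,"ay":0,"az":0},{"x":0,"y":0,"z":0,"ax":0,"ay":0,"az":0},{"x":0,"y":0,"z":0,"ax":0,"ay":0,"az":0},{"x":0,"y":0,"z":0,"ax":0,"ay":0,"az":0},{"x":0,"y":0,"z":0,"ax":0,"ay":0,"az":0},{"x":0,"y":0,"z":0,"ax":0,"ay":0,"az":0},{"x":0,"y":0,"z":0,"ax":0,"ay":0,"az":0},{"x":0,"y":0,"z":0,"ax":0,"ay":0,"az":0}]' 0.2
python3 - <<'E'
from h import *
import pickle
im,p=snap('wrist','w14.png'); pickle.dump(p,open('w14.pkl','wb')); print(arm.read_state()['position'])
a=cv2.imread('pics/w14.png');cv2.imwrite('pics/w14b.png',cv2.resize(a,(800,600),interpolation=cv2.INTER_CUBIC))
E
```

```text
clock: 39.45
position: [451.7, -135.7, 190.5]
ee_rot: [0.722, -0.692, -0.001, 0.001]
contact_force: [-0.6, -0.6, 0.1]
gripper_width: -0.2
grasp_force: 0.0
clock: 40.25
position: [454.9, -135.0, 190.7]
ee_rot: [0.722, -0.691, -0.0, 0.0]
contact_force: [0.4, 0.4, 0.6]
gripper_width: 51.2
grasp_force: 0.0
[ 454.93123885 -135.01226187  190.76033086]
```

View pics/w14b.png

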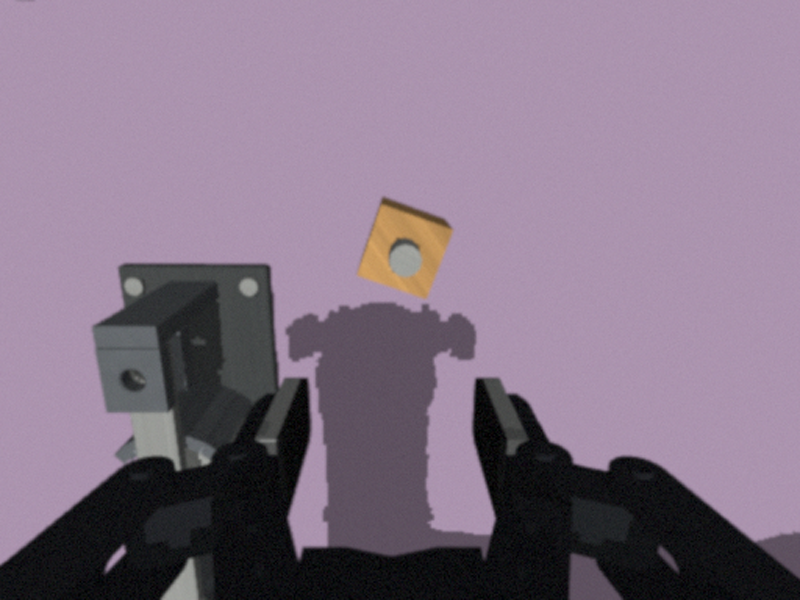

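The pin head's top is at (405,260), on the block centred at (405,250). The gate end lies in the fork on the left.

```bash
python3 - <<'E'
from h import *
import pickle
p=pickle.load(open('w14.pkl','rb')); s=1.5625
im=cv2.imread('pics/w14.png'); g=cv2.cvtColor(im,cv2.COLOR_BGR2HSV)
m=((g[:,:,1]<30)&(g[:,:,2]>110)).astype(np.uint8); m[:150]=0;m[185:]=0;m[:,:235]=0;m[:,285:]=0
c=max(cv2.findContours(m,cv2.RETR_EXTERNAL,cv2.CHAIN_APPROX_NONE)[0],key=cv2.contourArea); e=cv2.fitEllipse(c); print(e)
print('pin',onz(p,e[0],72),'D',onz(p,(e[0][0]-e[1][0]/2,e[0][1]),72)-onz(p,(e[0][0]+e[1][0]/2,e[0][1]),72))
print('eye pin',onz(p,(405/s,260/s),72),'block',onz(p,(405/s,250/s),50),'forkhole',onz(p,(133/s,379/s),101))
E
```

```text
((258.9136047363281, 165.78143310546875), (18.55901336669922, 19.453994750976562), 176.32501220703125)
pin [ 448.31550936 -155.83841701   72.        ] D [15.60590151  0.68194935  0.        ]
eye pin [ 448.04700397 -155.3196345    72.        ] block [ 447.51464311 -156.57123578   50.        ] forkhole [585.60188782 -93.02110359 101.        ]
```

```bash

python3 -m handwheel '[{"x":-0.017,"y":-0.052,"z":0,"ax":0,"ay":0,"az":0},{"x":-0.017,"y":-0.051,"z":0,"ax":0,"ay":0,"az":0},{"x":0,"y":0,"z":-0.17,"ax":0,"ay":0,"az":0},{"x":0,"y":0,"z":-0.17,"ax":0,"ay":0,"az":0},{"x":0,"y":0,"z":-0.17,"ax":0,"ay":0,"az":0},{"x":0,"y":0,"z":-0.12,"ax":0,"ay":0,"az":0},{"x":0,"y":0,"z":-0.05,"ax":0,"ay":0,"az":0},{"x":0,"y":0,"z":0,"ax":0,"ay":0,"az":0}]' 0.2
python3 -m handwheel '[{"x":0,"y":0,"z":0,"ax":0,"ay":0,"az":0},{"x":0,"y":0,"z":0,"ax":0,"ay":0,"az":0},{"x":0,"y":0,"z":0,"ax":0,"ay":0,"az":0},{"x":0,"y":0,"z":0,"ax":0,"ay":0,"az":0},{"x":0,"y":0,"z":0,"ax":0,"ay":0,"az":0},{"x":0,"y":0,"z":0,"ax":0,"ay":0,"az":0},{"x":0,"y":0,"z":0,"ax":0,"ay":0,"az":0},{"x":0,"y":0,"z":0,"ax":0,"ay":0,"az":0}]' -1
```

```text
clock: 41.1
position: [447.2, -156.3, 53.9]
ee_rot: [0.722, -0.692, -0.001, 0.001]
contact_force: [0.7, 0.7, 0.5]
gripper_width: 51.3
grasp_force: 0.0
clock: 41.9
position: [449.2, -155.8, 56.4]
ee_rot: [0.723, -0.691, 0.001, -0.001]
contact_force: [-0.9, -1.0, 5.8]
gripper_width: 15.3
grasp_force: 58.5
```

```bash

python3 -m handwheel '[{"x":0,"y":0,"z":0.1,"ax":0,"ay":0,"az":0},{"x":0,"y":0,"z":0.15,"ax":0,"ay":0,"az":0},{"x":0,"y":0,"z":0.15,"ax":0,"ay":0,"az":0},{"x":0,"y":0,"z":0.15,"ax":0,"ay":0,"az":0},{"x":0,"y":0,"z":0.13,"ax":0,"ay":0,"az":0},{"x":0,"y":0,"z":0,"ax":0,"ay":0,"az":0},{"x":0,"y":0,"z":0,"ax":0,"ay":0,"az":0},{"x":0,"y":0,"z":0,"ax":0,"ay":0,"az":0}]' -1
python3 - <<'E'
from h import *
import pickle
im,p=snap('wrist','w15.png'); t=arm.read_state()['position']; pickle.dump((p,t),open('w15.pkl','wb')); print(t)
print([ (n,proj(p,t+np.array([0,0,d])).round(1)) for n,d in(('headtop',15.6),('shoulder',-6.4),('tip',-50.4))])
a=cv2.imread('pics/w15.png')[170:370,150:350];cv2.imwrite('pics/w15b.png',cv2.resize(a,(600,600),interpolation=cv2.INTER_CUBIC))
E
```

```text
clock: 42.7
position: [447.0, -155.5, 189.7]
ee_rot: [0.722, -0.692, -0.001, 0.001]
contact_force: [-0.2, -0.6, 0.1]
gripper_width: 15.5
grasp_force: 59.0
[ 447.04269982 -155.56805985  189.49213433]
[('headtop', array([249.7, 271. ])), ('shoulder', array([249.7, 248.9])), ('tip', array([249.7, 218. ]))]
```

View pics/w15b.png

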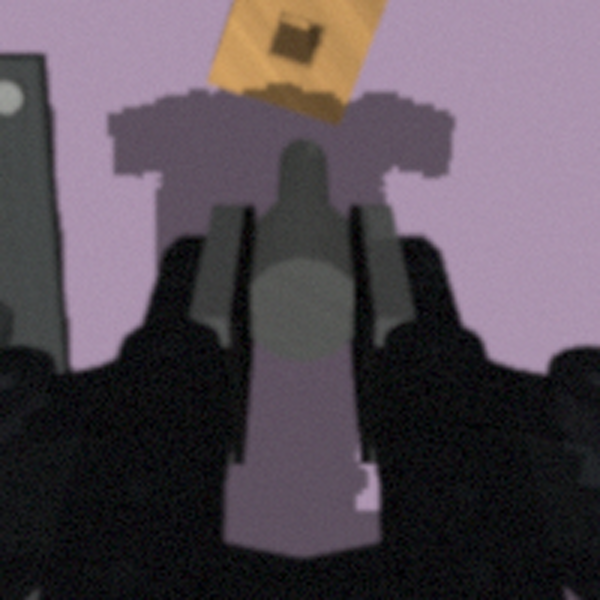

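The pin is held upright: head top at (302,310) and tip at (304,140) in the crop. Next I'll move it over the fork hole and compare tip and hole in one view.

```bash

python3 -m handwheel '[{"x":0.174,"y":0.077,"z":0,"ax":0,"ay":0,"az":0},{"x":0.174,"y":0.077,"z":0,"ax":0,"ay":0,"az":0},{"x":0.174,"y":0.077,"z":0,"ax":0,"ay":0,"az":0},{"x":0.174,"y":0.077,"z":0,"ax":0,"ay":0,"az":0},{"x":0,"y":0,"z":-0.08,"ax":0,"ay":0,"az":0},{"x":0,"y":0,"z":0,"ax":0,"ay":0,"az":0},{"x":0,"y":0,"z":0,"ax":0,"ay":0,"az":0},{"x":0,"y":0,"z":0,"ax":0,"ay":0,"az":0}]' -1
python3 - <<'E'
from h import *
import pickle
im,p=snap('wrist','w16.png'); t=arm.read_state()['position']; pickle.dump((p,t),open('w16.pkl','wb')); print(t)
print([ (n,proj(p,t+np.array([0,0,d])).round(1)) for n,d in(('headtop',15.6),('shoulder',-6.4),('tip',-50.4))], 'hole',proj(p,[585.8,-92.3,101]).round(1))
a=cv2.imread('pics/w16.png')[170:310,170:330];cv2.imwrite('pics/w16b.png',cv2.resize(a,(640,560),interpolation=cv2.INTER_CUBIC))
E
```

```text
clock: 43.55
position: [586.9, -94.5, 175.1]
ee_rot: [0.722, -0.692, 0.0, 0.0]
contact_force: [-0.2, -0.2, -0.4]
gripper_width: 15.6
grasp_force: 59.0
[586.99768884 -94.50352886 175.49286235]
[('headtop', array([249.4, 271.8])), ('shoulder', array([249.5, 249.5])), ('tip', array([249.7, 218.5]))] hole [251.2 209.3]
```

View pics/w16b.png

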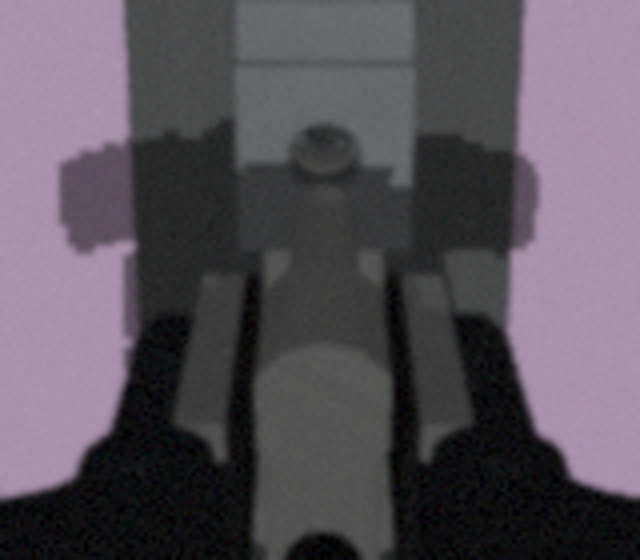

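The hole is at (324,152) and the shank axis at u=325 in the crop, so the tip needs about +0.5 mm in y. I'll lower it carefully.

```bash

python3 -m handwheel '[{"x":-0.001,"y":0.003,"z":-0.03,"ax":0,"ay":0,"az":0},{"x":0,"y":0,"z":-0.03,"ax":0,"ay":0,"az":0},{"x":0,"y":0,"z":-0.03,"ax":0,"ay":0,"az":0},{"x":0,"y":0,"z":-0.02,"ax":0,"ay":0,"az":0},{"x":0,"y":0,"z":-0.02,"ax":0,"ay":0,"az":0},{"x":0,"y":0,"z":-0.02,"ax":0,"ay":0,"az":0},{"x":0,"y":0,"z":0,"ax":0,"ay":0,"az":0},{"x":0,"y":0,"z":0,"ax":0,"ay":0,"az":0}]' -1
```

```text
clock: 44.4
position: [587.2, -93.5, 144.8]
ee_rot: [0.722, -0.692, 0.0, 0.0]
contact_force: [-0.1, -1.0, -0.7]
gripper_width: 15.3
grasp_force: 59.0
```

```bash

python3 -m handwheel '[{"x":0,"y":0,"z":-0.01,"ax":0,"ay":0,"az":0},{"x":0,"y":0,"z":-0.01,"ax":0,"ay":0,"az":0},{"x":0,"y":0,"z":-0.01,"ax":0,"ay":0,"az":0},{"x":0,"y":0,"z":-0.01,"ax":0,"ay":0,"az":0},{"x":0,"y":0,"z":-0.01,"ax":0,"ay":0,"az":0},{"x":0,"y":0,"z":0,"ax":0,"ay":0,"az":0},{"x":0,"y":0,"z":0,"ax":0,"ay":0,"az":0},{"x":0,"y":0,"z":0,"ax":0,"ay":0,"az":0}]' -1
python3 -m handwheel '[{"x":0,"y":0,"z":-0.01,"ax":0,"ay":0,"az":0},{"x":0,"y":0,"z":-0.01,"ax":0,"ay":0,"az":0},{"x":0,"y":0,"z":-0.01,"ax":0,"ay":0,"az":0},{"x":0,"y":0,"z":-0.01,"ax":0,"ay":0,"az":0},{"x":0,"y":0,"z":-0.01,"ax":0,"ay":0,"az":0},{"x":0,"y":0,"z":0,"ax":0,"ay":0,"az":0},{"x":0,"y":0,"z":0,"ax":0,"ay":0,"az":0},{"x":0,"y":0,"z":0,"ax":0,"ay":0,"az":0}]' -1
```

```text
clock: 45.2
position: [587.2, -93.5, 134.9]
ee_rot: [0.722, -0.692, 0.0, -0.0]
contact_force: [-0.3, 0.8, -0.2]
gripper_width: 15.4
grasp_force: 59.0
clock: 46.0
position: [587.1, -93.5, 124.9]
ee_rot: [0.722, -0.692, 0.0, -0.0]
contact_force: [-0.9, 0.1, -0.8]
gripper_width: 15.2
grasp_force: 59.0
```

```bash

python3 -m handwheel '[{"x":0,"y":0,"z":-0.01,"ax":0,"ay":0,"az":0},{"x":0,"y":0,"z":-0.01,"ax":0,"ay":0,"az":0},{"x":0,"y":0,"z":-0.01,"ax":0,"ay":0,"az":0},{"x":0,"y":0,"z":-0.01,"ax":0,"ay":0,"az":0},{"x":0,"y":0,"z":-0.01,"ax":0,"ay":0,"az":0},{"x":0,"y":0,"z":-0.01,"ax":0,"ay":0,"az":0},{"x":0,"y":0,"z":-0.01,"ax":0,"ay":0,"az":0},{"x":0,"y":0,"z":0,"ax":0,"ay":0,"az":0}]' -1
python3 -m handwheel '[{"x":0,"y":0,"z":-0.005,"ax":0,"ay":0,"az":0},{"x":0,"y":0,"z":-0.005,"ax":0,"ay":0,"az":0},{"x":0,"y":0,"z":-0.005,"ax":0,"ay":0,"az":0},{"x":0,"y":0,"z":0,"ax":0,"ay":0,"az":0},{"x":0,"y":0,"z":0,"ax":0,"ay":0,"az":0},{"x":0,"y":0,"z":0,"ax":0,"ay":0,"az":0},{"x":0,"y":0,"z":0,"ax":0,"ay":0,"az":0},{"x":0,"y":0,"z":0,"ax":0,"ay":0,"az":0}]' -1
python3 -m handwheel '[{"x":0,"y":0,"z":-0.005,"ax":0,"ay":0,"az":0},{"x":0,"y":0,"z":-0.005,"ax":0,"ay":0,"az":0},{"x":0,"y":0,"z":0,"ax":0,"ay":0,"az":0},{"x":0,"y":0,"z":0,"ax":0,"ay":0,"az":0},{"x":0,"y":0,"z":0,"ax":0,"ay":0,"az":0},{"x":0,"y":0,"z":0,"ax":0,"ay":0,"az":0},{"x":0,"y":0,"z":0,"ax":0,"ay":0,"az":0},{"x":0,"y":0,"z":0,"ax":0,"ay":0,"az":0}]' -1
```

```text
clock: 46.8
position: [586.9, -93.5, 110.5]
ee_rot: [0.722, -0.692, -0.0, 0.0]
contact_force: [-0.6, -0.1, -0.8]
gripper_width: 15.0
grasp_force: 59.0
clock: 47.6
position: [587.1, -93.5, 107.9]
ee_rot: [0.722, -0.692, 0.0, -0.0]
contact_force: [0.0, -0.1, -1.0]
gripper_width: 15.7
grasp_force: 59.0
clock: 48.4
position: [587.3, -93.5, 107.4]
ee_rot: [0.723, -0.691, 0.0, -0.0]
contact_force: [-2.3, 1.5, 5.9]
gripper_width: 15.6
grasp_force: 59.8
```

```bash

python3 -m handwheel '[{"x":0,"y":0,"z":-0.01,"ax":0,"ay":0,"az":0},{"x":0,"y":0,"z":-0.01,"ax":0,"ay":0,"az":0},{"x":0,"y":0,"z":0,"ax":0,"ay":0,"az":0},{"x":0,"y":0,"z":0,"ax":0,"ay":0,"az":0},{"x":0,"y":0,"z":0,"ax":0,"ay":0,"az":0},{"x":0,"y":0,"z":0,"ax":0,"ay":0,"az":0},{"x":0,"y":0,"z":0.01,"ax":0,"ay":0,"az":0},{"x":0,"y":0,"z":0.01,"ax":0,"ay":0,"az":0}]' -1
python3 -m handwheel '[{"x":0,"y":0,"z":0,"ax":0,"ay":0,"az":0},{"x":0,"y":0,"z":0,"ax":0,"ay":0,"az":0},{"x":0,"y":0,"z":0,"ax":0,"ay":0,"az":0},{"x":0,"y":0,"z":0,"ax":0,"ay":0,"az":0},{"x":0,"y":0,"z":0,"ax":0,"ay":0,"az":0},{"x":0,"y":0,"z":0,"ax":0,"ay":0,"az":0},{"x":0,"y":0,"z":0,"ax":0,"ay":0,"az":0},{"x":0,"y":0,"z":0,"ax":0,"ay":0,"az":0}]' 0
python3 -m handwheel '[{"x":0,"y":0,"z":0.1,"ax":0,"ay":0,"az":0},{"x":0,"y":0,"z":0.1,"ax":0,"ay":0,"az":0},{"x":0,"y":0,"z":0.15,"ax":0,"ay":0,"az":0},{"x":0,"y":0,"z":0.15,"ax":0,"ay":0,"az":0},{"x":0,"y":0.15,"z":0.15,"ax":0,"ay":0,"az":0},{"x":0,"y":0.15,"z":0,"ax":0,"ay":0,"az":0},{"x":0,"y":0,"z":0,"ax":0,"ay":0,"az":0},{"x":0,"y":0,"z":0,"ax":0,"ay":0,"az":0}]' 0
python3 - <<'E'
from h import *
import pickle
im,p=snap('wrist','w17.png'); a,_=snap('scene','s17.png'); print(arm.read_state()['position'])
print(proj(p,[585.8,-92.5,123]).round(1))
a=cv2.imread('pics/w17.png')[20:260,130:370];b=cv2.imread('pics/s17.png')[150:270,190:310]
cv2.imwrite('pics/w17b.png',np.hstack([cv2.resize(a,(400,400),interpolation=cv2.INTER_CUBIC),cv2.resize(b,(400,400),interpolation=cv2.INTER_CUBIC)]))
E
```

```text
clock: 49.2
position: [587.3, -93.5, 107.5]
ee_rot: [0.722, -0.691, 0.001, -0.001]
contact_force: [1.0, 0.4, -0.8]
gripper_width: 15.4
grasp_force: 59.4
clock: 50.0
position: [587.1, -93.5, 105.8]
ee_rot: [0.722, -0.692, -0.0, 0.0]
contact_force: [0.4, 0.0, -0.1]
gripper_width: 42.4
grasp_force: 0.0
clock: 50.8
position: [586.8, -33.0, 235.7]
ee_rot: [0.723, -0.691, -0.0, 0.0]
contact_force: [0.8, -0.8, 0.4]
gripper_width: 42.9
grasp_force: 0.0
[586.6960493  -33.97664486 235.26930493]
[254.5 118.8]
```

View pics/w17b.png

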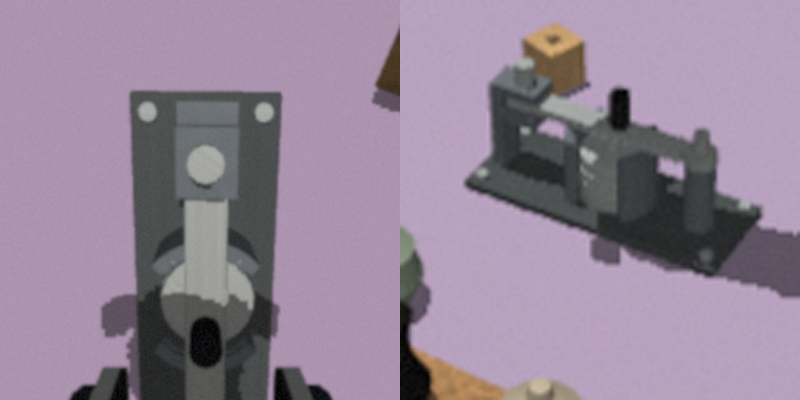

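The pin's head rests on the fork's top face, the gate is shut, and the rings lie under it. I'm handing the job in.

```bash
python3 -c "
from bench import arm
print(arm.job_done())"
```

```text
the job is handed in; nothing more can be done
None
```

The job is handed in, with no verdict returned: ring46, ring38 and the die ring lie in the bore in that order, the gate is shut, and the pin's head is home on the fork; I saw no sign of any pot being touched, but took no final picture to check them.

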